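Load a turned blank into the boring rig

TASK

Draw the wooden blank with the thin tenon out of the rack, lay it down in the cradle and let go of it, then take it afresh by its other end and lay it, tenon first, in the V-groove of the boring rig. Push it along the groove under the clear guard until the tip of its tenon touches the end stop, and leave it lying there, without ramming it; leave the other blanks and everything else on the bench where they are.

Things in the scene. Friction and masses are not known exactly. Their poses are not given: they have to be found in the camera images.
- blank_centre (a point): The blank to load: a pale round wooden rod, 180 mm long over all, 24 mm in diameter except for a thinner tenon (diameter 14 mm) over the last 20 mm of one end. About 80 g. Point at mid-length on its axis; x runs along the rod, tenon tip at +90 mm, its shoulder at +70, plain end at -90. It starts in any one of the rack's three bays, tenon end out.
- tenon_end (a point): Centre of the flat tip of the blank's tenon, same axes as blank_centre.
- plain_blank_centre (a point): One of the other blanks in the rack, to be left alone: a rod of the same wood and size (180 mm, diameter 24 mm), but flat at both ends without tenon. Mid-length point on its axis.
- point_blank_centre (a point): The other blank in the rack, to be left alone: same size and wood, its outer end turned to a cone 25 mm long. Mid-length point on its axis.
- rack_front (a point): Fixed plywood rack with three bays 62 mm apart, each holding a blank in a shallow V-trough along its middle. This point is at the front edge of the middle bay, at the height of the blanks' axes, 32 mm above the bench. x points into the rack, along all the blanks; y along its front, z up. About 80 mm of each blank stands out in front over the bare bench, 100 mm is under the roof.
- rack: The rack as a whole: 206 mm wide along y, 125 mm deep, origin on the bench 60 mm behind rack_front, same axes. Its roof covers the bays, underside 56 mm, top 64 mm above the bench, and a back board closes them, so a blank can only be drawn out along -x.
- cradle_mid (a point): Small fixed wooden cradle to put a blank down in: two V-notched saddles, 12 mm thick, at x = -25 and +25 mm on a base 70 x 60 x 10 mm. Point midway between them where the axis of a blank lying there comes, 50 mm above the bench; x along such a blank, z up. Notches: 90 degrees, 31 mm wide at the top, rims 49 mm above the bench. Beyond the saddles fingers have room below the blank.
- groove_mouth (a point): Mouth of the steel V-groove (90 degrees) of the fixed boring rig, on the axis that a blank lying in it has, 45 mm above the bench; x along the groove to the stop, z up. The groove runs from x = 0 to 200 mm; its rims are 39 mm above the bench, its outside about 31 mm wide, so fingers gripping a blank's sides cannot pass x = 0. A blank pushed home has its plain end at x = 20 mm.
- guard_entrance (a point): Entrance of the fixed clear plastic guard over the groove, at x = 75 mm from groove_mouth, same axes and height: an opening 36 mm wide, its top edge 72 mm above the bench. The guard, 74 mm wide and 154 mm tall, stands round the groove from here to the stop, with clear sides and metal bars across its top; a hand does not fit in it, from above either. The groove before it is open to above.
- stop_face (a point): Centre of the face of the end stop (a dark steel plate across the far end of the groove), at x = 200 mm from groove_mouth, same axes. Behind it is the rig's motor, to 130 mm beyond the face and 118 mm tall.
- glue: Bystander, to be left alone: glue bottle, upright, 60 mm across, 160 tall (mm). Origin at its underside.
- wax: Bystander, to be left alone: low wax can, 68 mm across, 50 tall (mm). Origin at its underside.
- finial: Bystander, to be left alone: slender turned wooden finial standing upright, 44 mm across at its foot, 90 tall (mm). Origin at its underside.
- jar: Bystander, to be left alone: amber glass jar, 60 mm across, 90 tall (mm). Origin at its underside.
- offcut: Bystander, to be left alone: square-edged wood offcut, 60 x 45 x 40 (mm). Origin at its underside.
- gouge: Bystander, to be left alone: long gouge with a black handle, lying, about 310 mm long, 22 tall (mm). Origin at its underside.
- mallet: Bystander, to be left alone: wooden mallet, lying; its head runs 100 mm along +x from the origin, its handle 140 mm along -x, 70 tall (mm). Origin at its underside.
- blank: The blank itself (see blank_centre: same origin and axes).
- rig: The boring rig as a whole: origin on the bench below groove_mouth, same axes.
Not all that is in view belongs to the job. What is shaped like the blank but yellow is not meant. What is shaped like the part that bears cradle_mid but turquoise is not meant.

How it is judged:
By the outcome, as a careful person would: the job done as asked, in the order asked, and still so for the second after the job is handed in, with the robot touching nothing.
It also fails if it takes over 67 s, if anything falls off the work surface, if the arm or the gripper's body presses on something with over 40 N, if the wrist force passes 120 N, or if a joint passes its speed limit or range.

ROBOT

A 7-joint arm with a two-finger parallel gripper is mounted at the origin on the work surface. World frame = base frame: x ahead of the robot, y to its left, z up, the work surface at z = 0. Lengths are in m, angles in rad, forces in N, time in s.
With the tool pointing down it reaches from about 0.35 to 0.9 m from the base axis. Payload 7.2 kg.
Tool frame: the origin (TCP) lies at the very end of the fingers, on their centre line; the grasp point (between the pads) lies 19 mm behind it; x points along the fingers, z is the direction in which the jaws open and shut, and the axes are right-handed (so a half turn about x gives the same grasp; the last joint's range is limited). The gripper opens to 88 mm and grips with 3 to 60 N. Pads are 20 mm wide; open, the fingers measure 115 mm over their backs; the gripper's body (75 mm by 178 mm) begins 61 mm behind the grasp point.
Start: joints at [1.248, 0.411, -0.013, 1.596, 0.006, 1.134, -0.082], TCP at [0.158, -0.605, 0.223] pointing down, gripper open.
Joint ranges: [-2.95, 2.95], [-0.29, 1.99], [-1.47, 1.44], [0.14, 2.54], [-1.03, 4.17], [0.13, 1.85], [-2.86, 2.86]. Speed limits (rad/s): [2.39, 2.39, 3.01, 3.01, 3.14, 3.14, 3.14].

INTERFACE

Orientations are given as a rotation vector (axis times angle).
In Python, from rig import manip gives the robot as it stands.
- The arm moves only by the shell command python3 -m handwheel 'ROWS' [FORCE]. ROWS is JSON, a list of rows, each a list of 3 entries, a list of its own where there are three numbers: the shift along the tool's x, y, z as a fraction of full scale, then the turn, a rotation vector about the tool's x, y, z as a fraction of full scale, then the opening, from -1 (shut) to 1 (fully open), so that 0 is half open. A call has 1 to 10 rows; each row is the pose to reach, as a shift and turn from the pose commanded when the call began, along the tool's axes at that moment, turning the shorter way round; what a row does not reach only later rows make up. Full scale, the value 1, is 0.2 m for a shift and 180 degrees for a turn. A row lasts 1/12 s, in which the tool goes at most 41.7 mm and 7.16 degrees, less where a joint would pass 70% of its speed; a pose out of reach is approached as far as the arm can. A call with a number of a shift or a turn outside -1 to 1 is refused whole. A call with a gripper value outside its range is refused whole. The fingers move at their own pace and stop on an object; FORCE is the grip in N (left out, the last holds). Time passes only in rows, so rows that repeat a pose let the fingers close. It gives the time, the measured TCP pose, the force and the opening at its end, in the units of the state.
- manip.state(): the state, without advancing time (a new reading comes with each control period).
- manip.capture(name): name is "side" or "top"; returns (picture, depth): 384x512x3 uint8, blue, green, red; 384x512 float32, m along the optical axis (not along the pixel's ray), 0 where there is no reading.
- manip.calibration(name): a dict with "mtx" (3x3 intrinsics, pixels), "cam_to_world" (4x4, takes a point from camera to world coordinates). Camera axes: x right, y up, looking along -z (the intrinsics and any distortion apply to the point x, -y, -z); pixel columns grow to the right and rows downward; lengths in m; the calibration is good to about 2 mm. A picture is of the moment at which its call begins. calibration takes no time and is no camera call.
- manip.sign_off(): hands the job in, once; it reports no verdict.
The state is a dict: "t": time; "qpos": joint angles; "joint_velocities": joint speeds; "effort": joint torques, N m; "eef_pos": TCP position; "orientation": TCP orientation; "wrist_force": force on the tool from outside, world axes, zero at the start; "moment": the same for the moment, N m; "width": finger opening in m.
Only numpy, scipy, OpenCV 4.12 (cv2) and the standard library are available. Lean on these libraries where they do the work, as an engineer would, in place of code of your own. Each camera call takes 0.05 s, during which the arm holds its last target. There are 200 camera calls.

## Working session

There is one attempt and no reset: what is moved stays moved. The work goes in short steps, Python scripts to look and compute and a shell command to move; the robot and the scene stay as the last step left them, time stands still between calls to the robot, and variables do not carry over. Pictures are saved under pics/ and viewed, about 8 in all and at most 12, crops included, and the job is handed in when it is done.

```bash
mkdir -p pics; ls; python3 - <<'E'
from rig import manip
import cv2,numpy as np
np.set_printoptions(precision=4,suppress=True)
print(manip.state())
for n in("top","side"):
    im,d=manip.capture(n); c=manip.calibration(n); print(n,c)
    cv2.imwrite(f"pics/{n}0.png",im); np.save(f"{n}0.npy",d)
a=cv2.imread("pics/top0.png");cv2.imwrite("pics/top0b.png",cv2.resize(a,(800,600),interpolation=cv2.INTER_CUBIC))
a=cv2.imread("pics/side0.png");cv2.imwrite("pics/side0b.png",cv2.resize(a,(800,600),interpolation=cv2.INTER_CUBIC))
E
```

```text
pics
{'t': 0.0, 'qpos': array([ 1.2478,  0.4119, -0.0127,  1.597 ,  0.0056,  1.1343, -0.0822]), 'joint_velocities': array([-0.0016, -0.0016, -0.0011, -0.0013, -0.0005, -0.0014, -0.0003]), 'effort': array([  0.0005, -58.795 ,   0.6424, -29.1069,  -0.0535,   0.0184,
         0.0001]), 'eef_pos': array([ 0.1573, -0.6044,  0.2218]), 'orientation': array([ 1.0203,  1.3204, -1.019 ]), 'wrist_force': array([ 0.6871,  0.5021, -0.6977]), 'moment': array([-0.0225, -0.003 ,  0.0006]), 'width': 0.08794328579916343}
top {'mtx': array([[440.543 ,   0.    , 257.9481],
       [  0.    , 440.543 , 193.8294],
       [  0.    ,   0.    ,   1.    ]]), 'cam_to_world': array([[ 0.0041,  0.9918, -0.1274,  0.3045],
       [-1.    ,  0.0033, -0.0066,  0.0156],
       [-0.0061,  0.1275,  0.9918,  1.7313],
       [ 0.    ,  0.    ,  0.    ,  1.    ]])}
side {'mtx': array([[381.7136,   0.    , 245.4253],
       [  0.    , 381.7136, 189.4952],
       [  0.    ,   0.    ,   1.    ]]), 'cam_to_world': array([[-0.8147,  0.4116, -0.4084, -0.0015],
       [-0.5798, -0.5671,  0.585 ,  0.7504],
       [ 0.0091,  0.7134,  0.7007,  0.9907],
       [ 0.    ,  0.    ,  0.    ,  1.    ]])}
```

View pics/top0b.png

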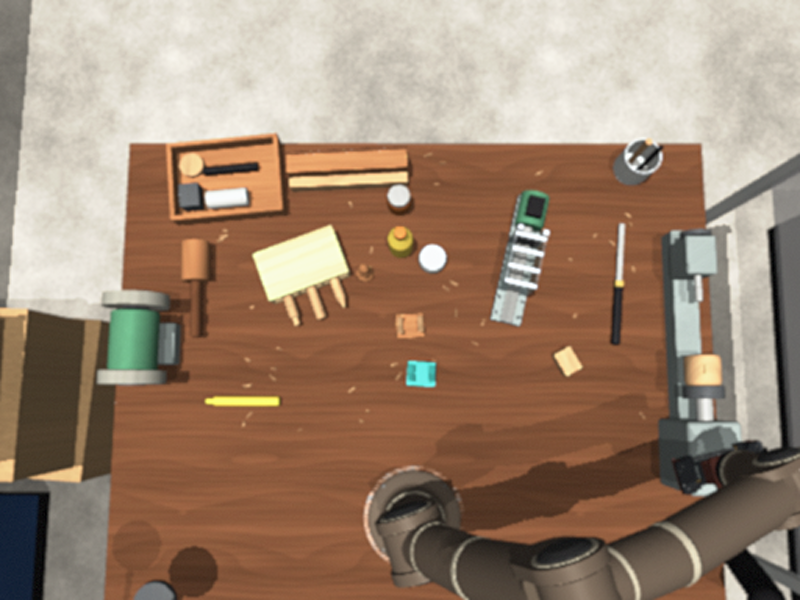

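View pics/side0b.png

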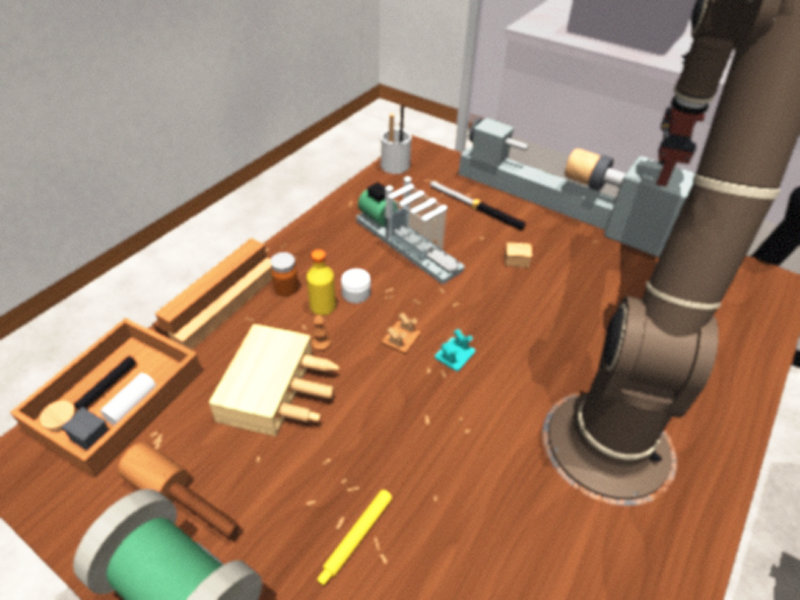

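Top view (800x600): the rack is at (300,262), and the tenon blank is its left rod at (292,310). The wooden cradle is at (410,325), with the turquoise decoy below it. The rig mouth is near (507,320) and the motor at (533,205). The side view confirms the tenon rod at (300,413).

```bash
cat > h.py <<'E'
import numpy as np,cv2
from rig import manip
np.set_printoptions(precision=4,suppress=True)
def ray(n,uv,z):
    "pixels (N,2) -> world points on plane(s) z"
    c=manip.calibration(n);uv=np.atleast_2d(np.float64(uv));T=c["cam_to_world"]
    d=np.c_[uv,np.ones(len(uv))]@np.linalg.inv(c["mtx"]).T*[1,-1,-1]@T[:3,:3].T
    o=T[:3,3];return o+d*((z-o[2])/d[:,2])[:,None]
def cloud(n,d):
    c=manip.calibration(n);T=c["cam_to_world"];v,u=np.mgrid[:d.shape[0],:d.shape[1]]
    p=np.stack([u,v,np.ones_like(u)],-1)@np.linalg.inv(c["mtx"]).T*[1,-1,-1]*d[...,None]
    return p@T[:3,:3].T+T[:3,3]
E
python3 - <<'E'
from h import *
im=cv2.imread("pics/top0.png");P=cloud("top",np.load("top0.npy"))
a=im[135:225,155:245];b=im[115:215,290:380]
a=cv2.resize(a,(540,540),interpolation=cv2.INTER_CUBIC);b=cv2.resize(im[115:215,245:375],(780,600),interpolation=cv2.INTER_CUBIC)
cv2.imwrite("pics/a.png",a);cv2.imwrite("pics/b.png",b)
print(P[250:260:4,200:260:10,2])
hsv=cv2.cvtColor(im,cv2.COLOR_BGR2HSV)
for uv in[(192,168),(187,197),(201,193),(217,188),(262,208),(255,208),(325,197)]: print(uv,hsv[uv[1],uv[0]],P[uv[1],uv[0]])
E
```

```text
[[ 0.004  -0.0022  0.0078 -0.002  -0.0008  0.0002]
 [-0.0047 -0.0009 -0.0025 -0.0079 -0.0021 -0.0083]
 [-0.0054 -0.0007 -0.0016 -0.0025  0.0016 -0.0017]]
(192, 168) [ 31  28 251] [0.6184 0.2811 0.0625]
(187, 197) [ 17 102 243] [0.5079 0.3004 0.0456]
(201, 193) [ 20  92 249] [0.5241 0.2472 0.0414]
(217, 188) [ 22  85 250] [0.5431 0.185  0.0467]
(262, 208) [ 13 137 232] [0.4696 0.0108 0.0113]
(255, 208) [ 15 113 209] [0.4674 0.038  0.0327]
(325, 197) [ 30   7 179] [ 0.5121 -0.2345  0.0251]
```

View pics/a.png

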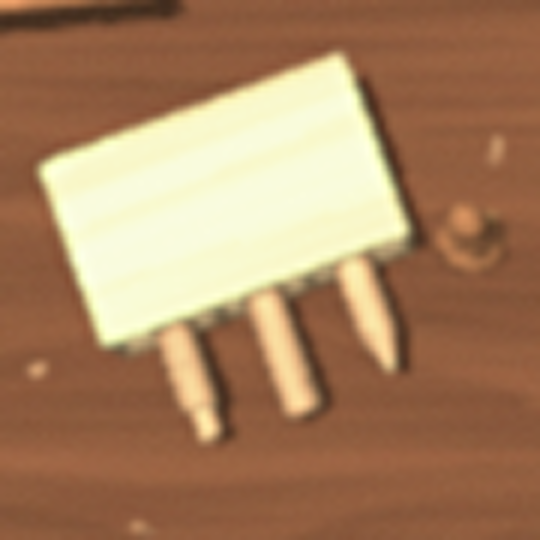

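View pics/b.png

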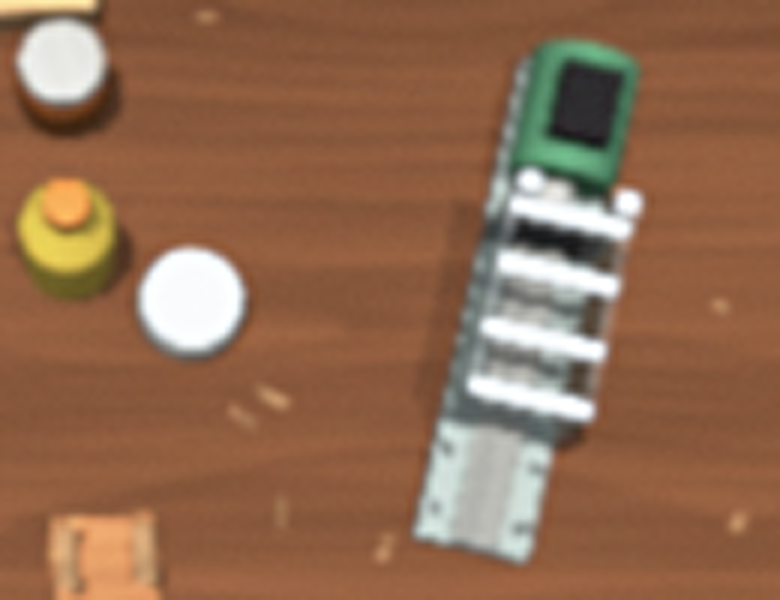

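Crop 1 (6x, origin 155,135): the tenon is on the left rod, tip at about (212,440). Crop 2 (6x, origin 245,115): the groove strip runs from about (475,545) to (492,430), the white guard bars lie between (530,400) and (570,215), and the cradle top is at (105,515).

```bash
python3 - <<'E'
from h import *
im=cv2.imread("pics/top0.png");hsv=cv2.cvtColor(im,cv2.COLOR_BGR2HSV);H,S,V=[hsv[...,i].astype(int) for i in range(3)]
def big(m,x0,y0,x1,y1):
    z=np.zeros_like(m,np.uint8);z[y0:y1,x0:x1]=m[y0:y1,x0:x1]
    n,l,s,c=cv2.connectedComponentsWithStats(z.astype(np.uint8));k=1+np.argmax(s[1:,4]);return l==k
def rect(m,n,z):
    v,u=np.nonzero(m);p=ray(n,np.c_[u,v],z)[:,:2].astype(np.float32)
    r=cv2.minAreaRect(p*1000);b=cv2.boxPoints(r);return r,b
m=big((S<65)&(V>200)&(H>22),155,135,245,200);r,b=rect(m,"top",.064);print("roof",r,b)
e=np.deg2rad(r[2])
# blanks: pale, S 65-130, below roof
m=((S>60)&(S<125)&(V>170)&(H>10)&(H<27)).astype(np.uint8);m[:186]=0
n,l,s,c=cv2.connectedComponentsWithStats(m)
for k in range(1,n):
    if s[k,4]>20 and 160<c[k,0]<290 and c[k,1]<225:
        v,u=np.nonzero(l==k);p=ray("top",np.c_[u,v],.034)[:,:2]
        w=np.linalg.svd(p-p.mean(0))[2][0];w=w*np.sign(w[0]);print("blk",s[k],c[k],p.mean(0)*1000,np.degrees(np.arctan2(w[1],w[0])),((p-p.mean(0))@w).min()*1000)
# groove strip: row-wise profile
for r_ in range(188,210,3): print(r_,[(int(H[r_,x]),int(S[r_,x]),int(V[r_,x])) for x in range(312,340)])
# bars
m=((S<25)&(V>225)).astype(np.uint8);m[:140]=0;m[190:]=0
n,l,s,c=cv2.connectedComponentsWithStats(m)
for k in range(1,n):
    if s[k,4]>15 and c[k,0]>300 and c[k,0]<360:
        v,u=np.nonzero(l==k);p=ray("top",np.c_[u,v],.152)[:,:2]*1000;print("bar",s[k],c[k],cv2.minAreaRect(p.astype(np.float32)))
E
```

```text
roof ((617.52197265625, 281.6756286621094), (122.85845947265625, 203.6558837890625), 19.87129783630371) [[525.1381 356.5603]
 [594.3625 165.0304]
 [709.9058 206.791 ]
 [640.6815 398.3209]]
blk [196 186  12  18 107] [201.6355 194.2523] [520.2406 245.7002] 21.265095170364948 -36.837887962845286
blk [213 186   8  11  53] [217.3019 190.1321] [536.5837 185.0184] 27.439764424121442 -25.395058934733907
blk [177 188  15  21 115] [185.3304 196.9652] [509.4109 308.8816] 25.694755915168418 -45.412023347821304
blk [254 203   4  11  35] [255.6857 207.5714] [468.9676  35.3371] 4.994185510406934 -21.097659660470253
blk [267 202   4  10  35] [268.5429 206.6286] [472.8045 -14.3983] 4.7167479916022765 -17.364254268246643
188 [(11, 145, 146), (11, 142, 147), (11, 146, 147), (11, 148, 143), (10, 113, 129), (16, 21, 135), (79, 17, 164), (81, 18, 186), (77, 17, 210), (80, 17, 223), (80, 18, 216), (73, 11, 200), (47, 9, 191), (40, 8, 184), (30, 7, 181), (39, 10, 187), (35, 8, 190), (35, 8, 190), (35, 8, 184), (50, 5, 169), (75, 14, 151), (82, 19, 148), (83, 22, 140), (85, 23, 123), (86, 19, 105), (25, 18, 
[... 2925 characters left out ...]
 144, 143), (11, 147, 146), (11, 148, 145), (11, 147, 144), (11, 146, 145), (11, 141, 146), (11, 141, 146)]
bar [330 146  20   8  62] [339.3065 150.1613] ((672.5795288085938, -272.6152648925781), (71.4566421508789, 19.11220359802246), 75.74652099609375)
bar [328 157  20   7  61] [337.     160.0164] ((631.8963623046875, -263.30511474609375), (70.41336059570312, 11.760014533996582), 75.79764556884766)
bar [325 168  21   7  62] [334.8387 170.8871] ((592.2254028320312, -253.72250366210938), (73.77802276611328, 11.646683692932129), 77.38123321533203)
bar [323 178  20   7  60] [332.7833 180.6667] ((556.2782592773438, -244.16273498535156), (71.35356903076172, 11.548210144042969), 78.67124938964844)
```

```bash
cat >> h.py <<'E'
from scipy.spatial.transform import Rotation as R
def plan(xyz,yaw,flip=False):
    "tool x down, rod/finger-width axis at yaw(deg): prints shift & turn fractions from the present pose"
    s=manip.state();Rc=R.from_rotvec(s["orientation"]);a=np.radians(yaw)
    z=np.array([-np.sin(a),np.cos(a),0])*(-1 if flip else 1);x=np.array([0,0,-1.])
    Rt=R.from_matrix(np.c_[x,np.cross(z,x),z]);d=Rc.inv()*Rt
    print("shift",Rc.inv().apply(np.array(xyz)-s["eef_pos"])/.2,"turn",d.as_rotvec()/np.pi,"deg",np.degrees(d.magnitude()))
def st():
    s=manip.state();m=R.from_rotvec(s["orientation"]).as_matrix()
    print("t%.2f"%s["t"],"p",s["eef_pos"],"q",s["qpos"],"F",s["wrist_force"],"w%.4f"%s["width"],"tool x",m[:,0],"z yaw",np.degrees(np.arctan2(m[1,2],m[0,2])))
def proj(n,p):
    c=manip.calibration(n);T=np.linalg.inv(c["cam_to_world"]);q=(np.atleast_2d(p)@T[:3,:3].T+T[:3,3])*[1,-1,-1]@c["mtx"].T
    return q[:,:2]/q[:,2:]
E
python3 - <<'E'
from h import *
st()
u=lambda a:np.array([np.cos(np.radians(a)),np.sin(np.radians(a)),0])
print("mouth px",ray("top",[(323.5,205.5),(324,203),(325.3,197),(326.8,191),(327.5,188)],.039))
print("cradle",ray("top",[(255.7,207.6),(268.5,206.6),(262.1,207.1)],.047))
g=-13.4; mouth=np.array([.478,-.225,.045]); cr=np.array([.470,.0105,.050]); rk=np.array([.538,.319,.032])
pts=[]
lbl=[]
y=np.array([-np.sin(np.radians(g)),np.cos(np.radians(g)),0])
for x in(0,75,200):
    for k in(-.0155,.0155): pts.append(mouth+x/1000*u(g)+k*y-[0,0,.006])
for x in (75,200):
    for k in(-.037,.037): pts.append(mouth+x/1000*u(g)+k*y+[0,0,.109])
for x in(-.025,.025):
    for k in(-.0155,.0155): pts.append(cr+x*u(94.4)+k*u(4.4)-[0,0,.001])
for x in(0,-.08): pts.append(rk+x*u(19.9)+[0,0,.012])
out=[]
for n,(x0,y0,w,h_) in {"side":(125,110,180,165),"top":(160,130,210,100)}.items():
    im=cv2.imread(f"pics/{n}0.png")[y0:y0+h_,x0:x0+w];k=3.8
    im=cv2.resize(im,None,fx=k,fy=k,interpolation=cv2.INTER_CUBIC)
    for p in proj(n,np.array(pts)): cv2.circle(im,tuple(int(v) for v in (p-[x0,y0]+.5)*k),2,(255,0,255),-1)
    cv2.imwrite(f"pics/ov_{n}.png",im[:600,:800])
E
```

```text
t0.10 p [ 0.1574 -0.6044  0.2219] q [ 1.2478  0.4118 -0.0127  1.5969  0.0056  1.1343 -0.0822] F [0.507  0.4258 0.1015] w0.0878 tool x [-0.0004  0.0013 -1.    ] z yaw -75.3998564445435
mouth px [[ 0.4774 -0.2262  0.039 ]
 [ 0.4871 -0.2283  0.039 ]
 [ 0.5105 -0.2337  0.039 ]
 [ 0.5339 -0.2398  0.039 ]
 [ 0.5456 -0.2427  0.039 ]]
cradle [[ 0.4676  0.0351  0.047 ]
 [ 0.4716 -0.014   0.047 ]
 [ 0.4696  0.0106  0.047 ]]
```

View pics/ov_side.png

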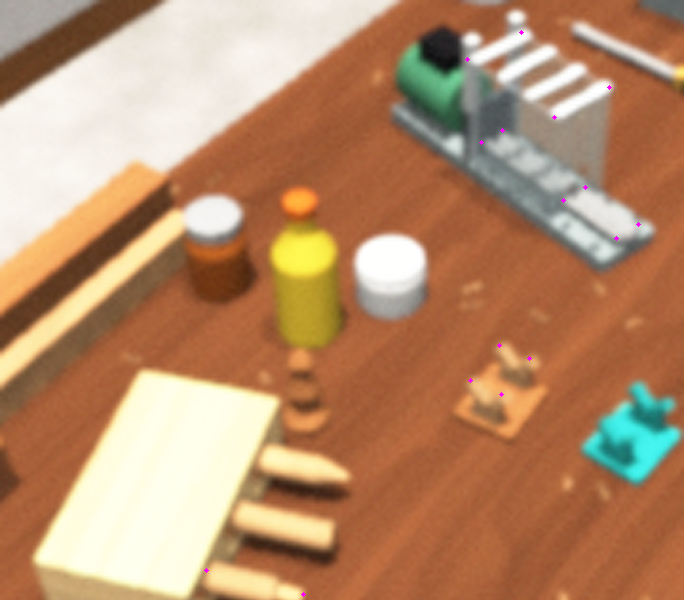

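View pics/ov_top.png

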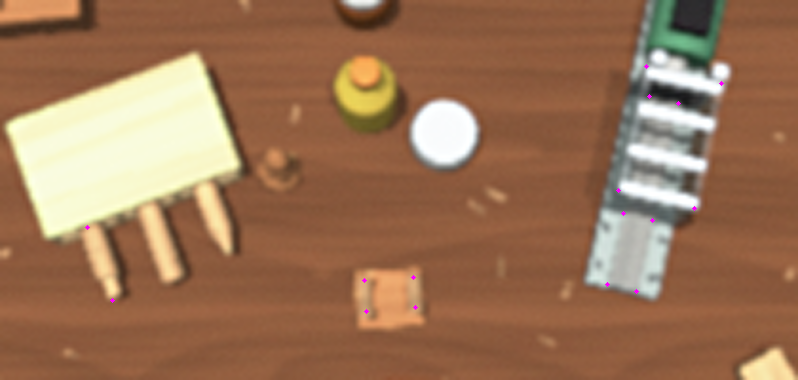

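The overlays agree with both views to a few mm: the groove dots sit on the strip at top (607..652, 213..291), the saddle dots near (365,296) and (414,292), and the tenon tip dot at (113,300). Next I move above the rack blank.

```bash
python3 -c "
from h import *
plan([.5004,.3054,.222],199.9)"
```

```text
shift [ 0.0049  2.8063 -3.9699] turn [-0.0294 -0.0004  0.    ] deg 5.300460551416099
```

```bash
python3 -m handwheel '[[[-0.15,1,-0.8],[0,0,0],0.1],[[-0.15,1,-0.8],[0,0,0],0.1],[[-0.15,1,-0.8],[0,0,0],0.1],[[-0.15,1,-0.8],[0,0,0],0.1],[[-0.15,1,-0.8],[0,0,0],0.1],[[-0.15,1,-0.8],[0,0,0],0.1],[[-0.15,1,-0.8],[0,0,0],0.1]]' 40
python3 -m handwheel '[[[0,1,-1],[-0.03,0,0],0.1],[[0,1,-1],[-0.03,0,0],0.1],[[0,1,-1],[-0.03,0,0],0.1],[[0,1,-1],[-0.03,0,0],0.1],[[0,1,-1],[-0.03,0,0],0.1],[[0,1,-1],[-0.03,0,0],0.1],[[0,1,-1],[-0.03,0,0],0.1],[[0,1,-1],[-0.03,0,0],0.1]]'
python3 -c "
from h import *
st();plan([.5004,.3054,.15],199.9)"
```

```text
t: 0.68
eef_pos: [0.3155, -0.3938, 0.2535]
orientation: [1.015, 1.321, -1.011]
wrist_force: [0.5, -0.3, 0.0]
width: 0.0488
t: 1.35
eef_pos: [0.4568, -0.1489, 0.2527]
orientation: [0.944, 1.358, -0.939]
wrist_force: [0.1, 0.5, 0.1]
width: 0.048
t1.35 p [ 0.4568 -0.1489  0.2527] q [ 0.5583  0.1611 -0.3834  1.8743  0.0636  1.1174 -1.0611] F [0.0804 0.5056 0.0582] w0.0480 tool x [ 0.0016  0.0026 -1.    ] z yaw -69.48521323154026
shift [ 0.52    0.9992 -2.05  ] turn [ 0.0034 -0.0006 -0.0008] deg 0.6394127182828522
```

```bash
python3 -m handwheel '[[[0,0.5,-1],[0,0,0],0.1],[[0,0.5,-1],[0,0,0],0.1],[[0,0.5,-1],[0,0,0],0.1],[[0,0.5,-1],[0,0,0],0.1],[[0,0.5,-1],[0,0,0],0.1],[[0,0.5,-1],[0,0,0],0.1],[[0,0.5,-1],[0,0,0],0.1]]'
python3 -m handwheel '[[[0,0.5,-1],[0.0034,0,0],0.1],[[0,0.5,-1],[0.0034,0,0],0.1],[[0,0.5,-1],[0.0034,0,0],0.1],[[0.2,0.5,-1],[0.0034,0,0],0.1],[[0.4,0.5,-1.0],[0.0034,0,0],0.1],[[0.5,0.5,-1.0],[0.0034,0,0],0.1],[[0.5,0.5,-1.0],[0.0034,0,0],0.1],[[0.5,0.5,-1],[0.0034,0,0],0.1]]'
python3 - <<'E'
from h import *
st();plan([.5004,.3054,.013],199.9)
im,d=manip.capture("side");cv2.imwrite("pics/s1.png",cv2.resize(im[180:300,110:260],(750,600),interpolation=cv2.INTER_CUBIC))
print(proj("side",manip.state()["eef_pos"]))
E
```

```text
t: 1.93
eef_pos: [0.4792, 0.0707, 0.2526]
orientation: [0.945, 1.358, -0.942]
wrist_force: [0.4, -0.5, -0.4]
width: 0.0482
t: 2.6
eef_pos: [0.503, 0.288, 0.1478]
orientation: [0.95, 1.355, -0.961]
wrist_force: [-1.2, -0.8, 0.1]
width: 0.0483
t2.60 p [0.503  0.288  0.1478] q [-0.1666  0.4817 -0.5871  1.7554  0.3063  1.0051 -2.0994] F [-1.1687 -0.7735  0.0515] w0.0483 tool x [-0.007  -0.0031 -1.    ] z yaw -70.48440222830675
shift [ 0.6736  0.0221 -0.0867] turn [-0.0021  0.0002  0.0024] deg 0.5839948019068384
[[191.3514 235.5758]]
```

View pics/s1.png

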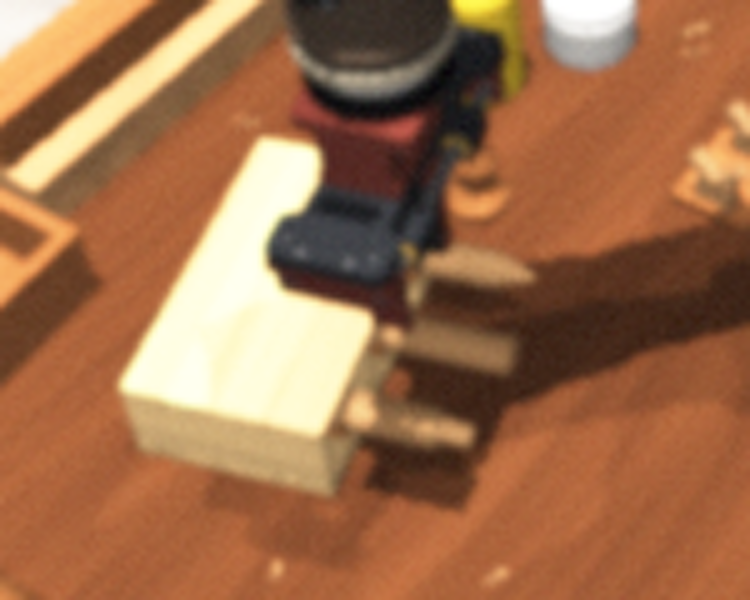

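The hand hangs above the tenon blank; its tenon tip is at (470,432) in the crop, with the gripper beyond it in the picture. I close the last 17 mm, then descend.

```bash
python3 -m handwheel '[[[0,0.022,-0.087],[-0.002,0,0.0024],0.1],[[0.1,0.022,-0.087],[-0.002,0,0.0024],0.1],[[0.2,0.022,-0.087],[-0.002,0,0.0024],0.1],[[0.3,0.022,-0.087],[-0.002,0,0.0024],0.1],[[0.3,0.022,-0.087],[-0.002,0,0.0024],0.1],[[0.3,0.022,-0.087],[-0.002,0,0.0024],0.1]]'
python3 -c "
from h import *
st();plan([.5004,.3054,.013],199.9)"
```

```text
t: 3.15
eef_pos: [0.5044, 0.3045, 0.0936]
orientation: [0.957, 1.347, -0.948]
wrist_force: [-0.4, 0.4, 0.3]
width: 0.0481
t3.15 p [0.5044 0.3045 0.0936] q [-0.2181  0.5515 -0.5576  1.7911  0.3678  0.8965 -2.1689] F [-0.4042  0.3962  0.3496] w0.0481 tool x [ 0.0075  0.0014 -1.    ] z yaw -70.37998833077813
shift [ 0.403  -0.0205 -0.0114] turn [-0.0016  0.0004 -0.0024] deg 0.5172944794487165
```

```bash
python3 -m handwheel '[[[0.15,-0.02,-0.011],[0,0,-0.0024],0.1],[[0.3,-0.02,-0.011],[0,0,-0.0024],0.1],[[0.4,-0.02,-0.011],[0,0,-0.0024],0.1],[[0.4,-0.02,-0.011],[0,0,-0.0024],0.1],[[0.4,-0.02,-0.011],[0,0,-0.0024],0.1],[[0.4,-0.02,-0.011],[0,0,-0.0024],0.1]]'
python3 -c "
from h import *
st();plan([.5004,.3054,.013],199.9)"
```

```text
t: 3.65
eef_pos: [0.501, 0.308, 0.015]
orientation: [0.954, 1.351, -0.95]
wrist_force: [0.0, 0.2, 0.3]
width: 0.0483
t3.65 p [0.501 0.308 0.015] q [-0.266   0.6557 -0.5047  1.8366  0.4432  0.7597 -2.2361] F [0.0336 0.2143 0.2918] w0.0483 tool x [ 0.0027  0.0015 -1.    ] z yaw -70.29401783526198
shift [ 0.0102 -0.0073  0.0112] turn [-0.0011 -0.0002 -0.001 ] deg 0.26371716255590866
```

Close softly first, then firmly, and lift 3 mm.

```bash
python3 -m handwheel '[[[0.01,-0.005,0.011],[0,0,-0.001],0.1],[[0.01,-0.005,0.011],[0,0,-0.001],-1],[[0.01,-0.005,0.011],[0,0,-0.001],-1],[[0.01,-0.005,0.011],[0,0,-0.001],-1],[[0.01,-0.005,0.011],[0,0,-0.001],-1],[[0.01,-0.005,0.011],[0,0,-0.001],-1],[[0.01,-0.005,0.011],[0,0,-0.001],-1],[[0.01,-0.005,0.011],[0,0,-0.001],-1]]' 40
python3 -c "
from h import *
st();d=np.array([-np.cos(np.radians(19.9)),-np.sin(np.radians(19.9)),0]);p=manip.state()['eef_pos'];plan(p+.06*d+[0,0,.003],199.9);plan(p+.12*d+[0,0,.003],199.9)"
```

```text
t: 4.32
eef_pos: [0.4993, 0.3048, 0.0107]
orientation: [0.95, 1.354, -0.954]
wrist_force: [-0.7, -2.3, 2.7]
width: 0.0228
t4.32 p [0.4993 0.3048 0.0107] q [-0.2638  0.6612 -0.5029  1.8404  0.4446  0.757  -2.2341] F [-0.6992 -2.2797  2.6891] w0.0228 tool x [-0.0029 -0.0015 -1.    ] z yaw -70.26589175518593
shift [-0.014  -0.3     0.0009] turn [-0.0009  0.0001  0.001 ] deg 0.2509407793111691
shift [-0.013  -0.6     0.0017] turn [-0.0009  0.0001  0.001 ] deg 0.2509407793111691
```

```bash
python3 -m handwheel '[[[-0.015,0,0],[0,0,0],-1],[[-0.015,-0.1,0],[0,0,0],-1],[[-0.015,-0.2,0],[0,0,0],-1],[[-0.015,-0.3,0.001],[0,0,0],-1],[[-0.015,-0.4,0.001],[0,0,0],-1],[[-0.015,-0.5,0.002],[0,0,0],-1],[[-0.015,-0.6,0.002],[0,0,0],-1],[[-0.015,-0.65,0.002],[0,0,0],-1],[[-0.015,-0.65,0.002],[0,0,0],-1],[[-0.015,-0.65,0.002],[0,0,0],-1]]'
python3 - <<'E'
from h import *
st()
im,d=manip.capture("top");cv2.imwrite("pics/t2.png",cv2.resize(im[140:260,150:300],(750,600),interpolation=cv2.INTER_CUBIC))
print(proj("top",manip.state()["eef_pos"]))
E
```

```text
t: 5.15
eef_pos: [0.3776, 0.2613, 0.0143]
orientation: [0.95, 1.354, -0.953]
wrist_force: [0.8, 0.2, -0.5]
width: 0.0232
t5.15 p [0.3776 0.2613 0.0143] q [-0.2818  0.5044 -0.5274  2.142   0.4415  0.6026 -2.3507] F [ 0.8025  0.2218 -0.5248] w0.0232 tool x [-0.0021 -0.0005 -1.    ] z yaw -70.22158697431702
[[197.4936 231.0707]]
```

View pics/t2.png

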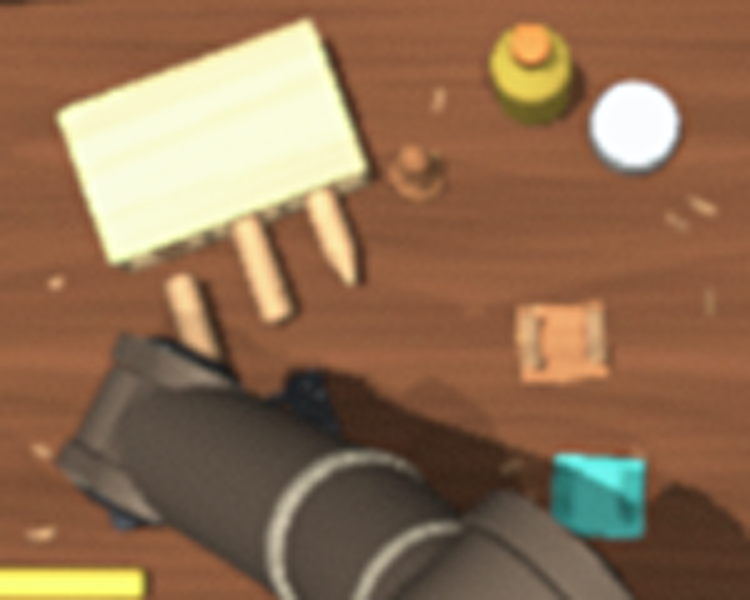

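The blank is clear of the rack, with its plain end at about (182,277) in the crop. The other two blanks and the rack have not moved. I measure where along the rod the grip is.

```bash
python3 - <<'E'
from h import *
im=cv2.imread("pics/t2.png");s=manip.state();p=s["eef_pos"]
e=ray("top",[(150+182/5-.5,140+276/5-.5)],.043)[0]
d=e-p;a=np.radians(19.8);print("end",e,"along",d[0]*np.cos(a)+d[1]*np.sin(a),"across",-d[0]*np.sin(a)+d[1]*np.cos(a))
plan([p[0],p[1],.16],199.9)
E
```

```text
end [0.5171 0.3053 0.043 ] along 0.14548039619868217 across -0.005835785147532302
shift [-0.7284 -0.0012 -0.0004] turn [-0.0009 -0.0002  0.0005] deg 0.18777295764063467
```

```bash
python3 -m handwheel '[[[-0.2,0,0],[0,0,0],-1],[[-0.4,0,0],[0,0,0],-1],[[-0.6,0,0],[0,0,0],-1],[[-0.75,0,0],[0,0,0],-1],[[-0.75,0,0],[0,0,0],-1]]'
python3 -c "
from h import *
st();plan([.474,-.0413,.16],-85.6)"
```

```text
t: 5.62
eef_pos: [0.3812, 0.2639, 0.1699]
orientation: [0.958, 1.351, -0.946]
wrist_force: [1.1, 0.3, -1.6]
width: 0.0232
t5.62 p [0.3812 0.2639 0.1699] q [-0.1242  0.2617 -0.6781  2.0071  0.2043  0.9317 -2.134 ] F [ 1.0969  0.3281 -1.6054] w0.0232 tool x [ 0.0055  0.0047 -1.    ] z yaw -70.28934299858966
shift [ 0.0451 -0.0781  1.593 ] turn [-0.4149  0.0007 -0.0024] deg 74.69081766481796
```

```bash
python3 -m handwheel '[[[0,-0.04,0.8],[-0.2,0,0],-1],[[0,-0.04,0.8],[-0.2,0,0],-1],[[0,-0.04,0.8],[-0.2,0,0],-1],[[0,-0.04,0.8],[-0.2,0,0],-1],[[0,-0.04,0.8],[-0.2,0,0],-1],[[0,-0.04,0.8],[-0.2,0,0],-1],[[0,-0.04,0.8],[-0.2,0,0],-1]]'
python3 -c "
from h import *
st();plan([.474,-.0413,.14],-85.6)"
```

```text
t: 6.2
eef_pos: [0.4252, 0.106, 0.1636]
orientation: [0.467, 1.522, -0.47]
wrist_force: [0.7, 1.4, -0.9]
width: 0.0234
t6.20 p [0.4252 0.106  0.1636] q [ 0.2718  0.2361 -0.7099  2.0588  0.1927  0.9146 -1.1409] F [ 0.719   1.4231 -0.8528] w0.0234 tool x [-0.0032 -0.0006 -1.    ] z yaw -34.249171962441004
shift [ 0.1179 -0.4711  0.6167] turn [-0.2147 -0.0009  0.0005] deg 38.649452912424366
```

```bash
python3 -m handwheel '[[[0,-0.47,0.617],[-0.2147,0,0],-1],[[0,-0.47,0.617],[-0.2147,0,0],-1],[[0,-0.47,0.617],[-0.2147,0,0],-1],[[0,-0.47,0.617],[-0.2147,0,0],-1],[[0,-0.47,0.617],[-0.2147,0,0],-1],[[0,-0.47,0.617],[-0.2147,0,0],-1],[[0.1,-0.47,0.617],[-0.2147,0,0],-1],[[0.3,-0.47,0.617],[-0.2147,0,0],-1],[[0.35,-0.47,0.617],[-0.2147,0,0],-1],[[0.35,-0.47,0.617],[-0.2147,0,0],-1]]'
python3 - <<'E'
from h import *
st();plan([.474,-.0413,.030],-85.6)
ims=[]
for n,(x0,y0) in {"top":(205,160),"side":(220,175)}.items():
    im,d=manip.capture(n);np.save(n+"1.npy",d);cv2.imwrite(f"pics/{n}1.png",im);ims.append(cv2.resize(im[y0:y0+75,x0:x0+100],(600,450),interpolation=cv2.INTER_CUBIC))
    print(proj(n,[manip.state()["eef_pos"]-[0,0,0]]))
cv2.imwrite("pics/c3.png",cv2.resize(np.vstack(ims),(400,600)))
cv2.imwrite("pics/c3.png",np.hstack([cv2.resize(i,(400,300)) for i in ims]))
E
```

```text
t: 7.03
eef_pos: [0.471, -0.0388, 0.0916]
orientation: [-0.059, 1.579, 0.06]
wrist_force: [0.1, 0.4, -0.3]
width: 0.0235
t7.03 p [ 0.471  -0.0388  0.0916] q [ 0.5416  0.4169 -0.688   2.0501  0.3631  0.8043 -0.2869] F [ 0.0664  0.4344 -0.3219] w0.0235 tool x [-0.0086  0.0004 -1.    ] z yaw 4.354077654822889
shift [ 0.3076 -0.0139  0.0164] turn [-0.0003 -0.0027 -0.0003] deg 0.49658162166762604
[[275.3095 205.2071]]
[[263.9948 188.4233]]
```

View pics/c3.png

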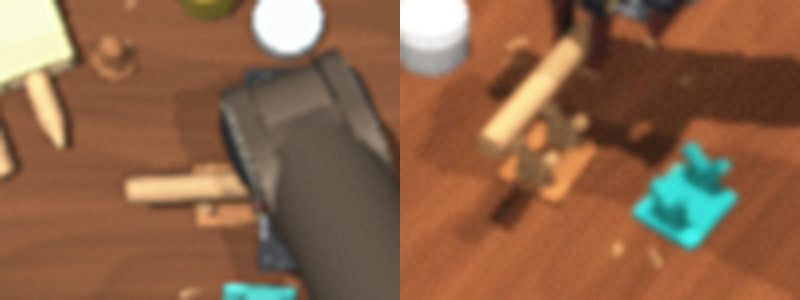

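The blank hangs over the cradle. In the top half its plain end is at (127,190), and in the side half at (493,145), with the saddles below. I measure the rod axis by mask.

```bash
python3 - <<'E'
from h import *
im=cv2.imread("pics/top1.png");hsv=cv2.cvtColor(im,cv2.COLOR_BGR2HSV).astype(int);P=cloud("top",np.load("top1.npy"))
m=((hsv[...,1]<130)&(hsv[...,2]>170)&(hsv[...,0]>12)&(hsv[...,0]<28)).astype(np.uint8);m[:,:230]=0;m[:200]=0;m[:,262:]=0;m[215:]=0
n,l,s,c=cv2.connectedComponentsWithStats(m);k=1+np.argmax(s[1:,4]);v,u=np.nonzero(l==k);print(s[k],c[k])
cs=[x for x in np.unique(u) if 239<=x<=255]
q=ray("top",[(x,v[u==x].mean()) for x in cs],.117)
f=np.polyfit(q[:,1],q[:,0],1);print("axis: x=%.4f at y=.0105, slope"%np.polyval(f,.0105),f[0],"angle",90-np.degrees(np.arctan(f[0])))
print("end y",ray("top",[(u.min()-.5,c[k][1])],.117),"axis x at grip",np.polyval(f,manip.state()["eef_pos"][1]))
E
```

```text
[236 203  26   7 149] [248.7919 206.1544]
axis: x=0.4690 at y=.0105, slope -0.06134877510121584 angle 93.51062602138194
end y [[0.4659 0.1087 0.117 ]] axis x at grip 0.4719704973178387
```

```bash
python3 -m handwheel '[[[0.08,-0.028,0.016],[0,0,0],-1],[[0.14,-0.028,0.016],[0,0,0],-1],[[0.19,-0.028,0.016],[0,0,0],-1],[[0.22,-0.028,0.016],[0,0,0],-1],[[0.22,-0.028,0.016],[0,0,0],-1]]'
python3 -c "
from h import *
st();plan([.4742,-.0443,.0300],-85.6)"
```

```text
t: 7.55
eef_pos: [0.4757, -0.0447, 0.0493]
orientation: [-0.061, 1.575, 0.06]
wrist_force: [-0.0, -0.5, -1.3]
width: 0.023
t7.55 p [ 0.4757 -0.0447  0.0493] q [ 0.504   0.4874 -0.6379  2.0736  0.4381  0.719  -0.3393] F [-0.0105 -0.473  -1.2767] w0.0230 tool x [-0.0045 -0.0009 -1.    ] z yaw 4.4008087593527305
shift [ 0.0965  0.0028 -0.0069] turn [ 0.     -0.0015  0.0002] deg 0.26345837406797906
```

```bash
python3 -m handwheel '[[[0.03,0,-0.004],[0,-0.0015,0],-1],[[0.06,0,-0.005],[0,-0.0015,0],-1],[[0.08,0,-0.005],[0,-0.0015,0],-1],[[0.095,0,-0.005],[0,-0.0015,0],-1],[[0.095,0,-0.005],[0,-0.0015,0],-1],[[0.095,0,-0.005],[0,-0.0015,0],-1]]'
python3 -c "
from h import *
st();plan([.4742,-.0443,.0300],-85.6)"
```

```text
t: 8.05
eef_pos: [0.4751, -0.0452, 0.0311]
orientation: [-0.061, 1.569, 0.059]
wrist_force: [-1.5, -0.9, 3.7]
width: 0.023
t8.05 p [ 0.4751 -0.0452  0.0311] q [ 0.4844  0.5129 -0.6138  2.0909  0.4722  0.6738 -0.369 ] F [-1.4523 -0.9489  3.6664] w0.0230 tool x [ 0.0012 -0.0012 -1.    ] z yaw 4.393461060284866
shift [ 0.0054  0.0049 -0.004 ] turn [-0.      0.0003  0.0004] deg 0.09509511371069759
```

Light contact (about 4 N). I open, back up and look.

```bash
python3 -m handwheel '[[[0,0,0],[0,0,0],0.1],[[0,0,0],[0,0,0],0.1],[[0,0,0],[0,0,0],0.1],[[-0.1,0,0],[0,0,0],0.1],[[-0.25,0,0],[0,0,0],0.1],[[-0.4,0,0],[0,0,0],0.1],[[-0.5,0.1,-0.2],[0,0,0],0.1],[[-0.55,0.3,-0.4],[0,0,0],0.1],[[-0.55,0.5,-0.6],[0,0,0],0.1],[[-0.55,0.7,-0.7],[0,0,0],0.1]]'
python3 - <<'E'
from h import *
st()
ims=[]
for n,(x0,y0) in {"top":(215,165),"side":(220,165)}.items():
    im,d=manip.capture(n);np.save(n+"2.npy",d);cv2.imwrite(f"pics/{n}2.png",im);ims.append(cv2.resize(im[y0:y0+75,x0:x0+100],(400,300),interpolation=cv2.INTER_CUBIC))
cv2.imwrite("pics/c4.png",np.hstack(ims))
E
```

```text
t: 8.88
eef_pos: [0.348, 0.0536, 0.14]
orientation: [-0.06, 1.567, 0.057]
wrist_force: [0.8, 0.5, 1.0]
width: 0.0483
t8.88 p [0.348  0.0536 0.14  ] q [ 0.5443  0.1242 -0.8711  2.2575  0.1357  0.8066 -0.3426] F [0.7611 0.5269 0.9788] w0.0483 tool x [ 0.0027 -0.0021 -1.    ] z yaw 4.2664507256937325
```

View pics/c4.png

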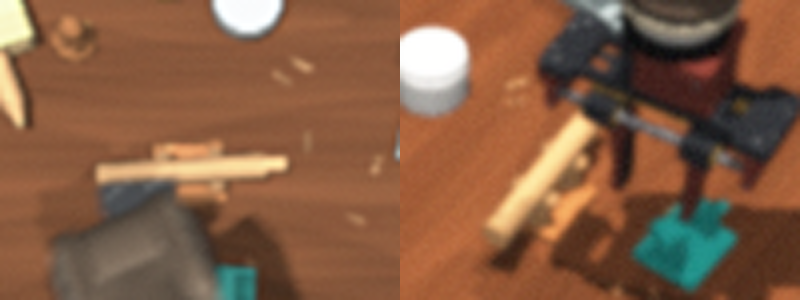

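The blank lies in the cradle: in the top half it runs from plain end (97,173) to tenon tip (288,163). I measure it.

```bash
cat >> h.py <<'E'
def rod(n,box,z,cols=True,im=None):
    "axis fit of the pale rod in box (x0,y0,x1,y1) at height z; returns end points"
    if im is None: im=manip.capture(n)[0]
    hsv=cv2.cvtColor(im,cv2.COLOR_BGR2HSV).astype(int);x0,y0,x1,y1=box
    m=((hsv[...,1]<125)&(hsv[...,1]>45)&(hsv[...,2]>185)&(hsv[...,0]>10)&(hsv[...,0]<28));b=np.zeros(m.shape,np.uint8);b[y0:y1,x0:x1]=m[y0:y1,x0:x1]
    N,l,s,c=cv2.connectedComponentsWithStats(b);k=1+np.argmax(s[1:,4]);v,u=np.nonzero(l==k);p=ray(n,np.c_[u,v],z)
    cen=p.mean(0);w=np.linalg.svd(p-cen)[2][0];t=(p-cen)@w
    print(n,s[k],"mean",cen,"yaw",np.degrees(np.arctan2(w[1],w[0])),"ends",cen+w*t.min(),cen+w*t.max(),"L",np.ptp(t))
E
python3 - <<'E'
from h import *
im=cv2.imread("pics/top2.png");rod("top",(230,198,300,216),.055,im=im)
hsv=cv2.cvtColor(im,cv2.COLOR_BGR2HSV);print([tuple(int(k) for k in hsv[208,x]) for x in range(236,246)],[tuple(int(k) for k in hsv[205,x]) for x in range(280,291)])
print(ray("top",[(239.2,208.2),(286.8,205.4)],.055))
E
```

```text
top [239 202  48   8 223] mean [0.4717 0.0047 0.055 ] yaw 92.7261209785383 ends [ 0.4757 -0.081   0.055 ] [0.4672 0.0991 0.055 ] L 0.18031434213066633
[(11, 146, 124), (11, 149, 118), (13, 132, 137), (14, 115, 198), (16, 108, 233), (16, 107, 232), (16, 108, 230), (16, 109, 230), (16, 110, 229), (16, 110, 228)] [(21, 90, 246), (22, 86, 248), (23, 87, 249), (22, 88, 250), (23, 87, 253), (20, 94, 252), (16, 111, 214), (13, 128, 145), (11, 146, 133), (11, 142, 140), (11, 144, 138)]
[[ 0.4643  0.0981  0.055 ]
 [ 0.4757 -0.0838  0.055 ]]
```

Measured length is 180.3 mm, centre (0.471, 0.009), lying properly. I regrasp at the plain end, at blank x = -74.

```bash
python3 -c "
from h import *
plan([.4655,.0828,.09],-86)"
```

```text
shift [0.2512 0.0834 0.6037] turn [0.0038 0.0006 0.001 ] deg 0.7221739997758977
```

```bash
python3 -m handwheel '[[[0,0.08,0.2],[0,0,0],0.1],[[0,0.08,0.4],[0,0,0],0.1],[[0,0.08,0.6],[0.004,0,0],0.1],[[0.1,0.08,0.6],[0.004,0,0],0.1],[[0.2,0.08,0.6],[0.004,0,0],0.1],[[0.2,0.08,0.6],[0.004,0,0],0.1],[[0.2,0.08,0.6],[0.004,0,0],0.1]]'
python3 -c "
from h import *
st();plan([.4655,.0828,.030],-86)"
```

```text
t: 9.57
eef_pos: [0.4675, 0.0789, 0.0992]
orientation: [-0.051, 1.571, 0.05]
wrist_force: [0.6, 0.7, 0.3]
width: 0.0482
t9.57 p [0.4675 0.0789 0.0992] q [ 0.3538  0.4223 -0.7654  2.0436  0.3968  0.826  -0.5782] F [0.5869 0.6654 0.3266] w0.0482 tool x [-0.0009 -0.0005 -1.    ] z yaw 3.7045205255418567
shift [ 0.3462  0.0205 -0.0082] turn [-0.0016 -0.0003  0.0001] deg 0.3009378321618877
```

```bash
python3 -m handwheel '[[[0.1,0.02,-0.008],[0,0,0],0.1],[[0.2,0.02,-0.008],[0,0,0],0.1],[[0.3,0.02,-0.008],[0,0,0],0.1],[[0.345,0.02,-0.008],[0,0,0],0.1],[[0.345,0.02,-0.008],[0,0,0],0.1],[[0.345,0.02,-0.008],[0,0,0],0.1],[[0.345,0.02,-0.008],[0,0,0],0.1]]' 5
python3 -c "
from h import *
st();plan([.4655,.0828,.030],-86)"
```

```text
t: 10.15
eef_pos: [0.4674, 0.0829, 0.0322]
orientation: [-0.051, 1.567, 0.05]
wrist_force: [0.4, 0.7, -0.4]
width: 0.048
t10.15 p [0.4674 0.0829 0.0322] q [ 0.2656  0.5246 -0.6805  2.0951  0.5216  0.6893 -0.6979] F [ 0.3906  0.7419 -0.3563] w0.0480 tool x [ 0.0037 -0.0006 -1.    ] z yaw 3.6657099083372664
shift [ 0.0112  0.0003 -0.0093] turn [-0.0019  0.0011  0.0003] deg 0.395868578338588
```

Close softly at 5 N, check the forces, then go to 45 N.

```bash
python3 -m handwheel '[[[0.01,0,-0.009],[0,0,0],0],[[0.01,0,-0.009],[0,0,0],-1],[[0.01,0,-0.009],[0,0,0],-1],[[0.01,0,-0.009],[0,0,0],-1],[[0.01,0,-0.009],[0,0,0],-1],[[0.01,0,-0.009],[0,0,0],-1]]' 5
python3 -m handwheel '[[[0,0,0],[0,0,0],-1],[[0,0,0],[0,0,0],-1],[[0,0,0],[0,0,0],-1]]' 45
python3 -c "
from h import *
st();plan([.4655,.0828,.130],-86)"
```

```text
t: 10.65
eef_pos: [0.4644, 0.0826, 0.0289]
orientation: [-0.051, 1.569, 0.05]
wrist_force: [-0.9, 0.4, 1.1]
width: 0.0237
t: 10.9
eef_pos: [0.4644, 0.0826, 0.0289]
orientation: [-0.051, 1.569, 0.05]
wrist_force: [-2.1, 1.4, 2.8]
width: 0.0231
t10.90 p [0.4644 0.0826 0.0289] q [ 0.2625  0.5276 -0.6771  2.1018  0.526   0.6823 -0.7036] F [-2.1334  1.4192  2.8351] w0.0231 tool x [ 0.0013 -0.0009 -1.    ] z yaw 3.6713579512825603
shift [-0.5055  0.0002  0.0061] turn [-0.0018  0.0004  0.0003] deg 0.34086774724312446
```

```bash
python3 -m handwheel '[[[-0.05,0,0],[0,0,0],-1],[[-0.15,0,0],[0,0,0],-1],[[-0.3,0,0],[0,0,0],-1],[[-0.5,0,0],[0,0,0],-1],[[-0.7,0,0],[0,0,0],-1],[[-0.7,0,0],[0,0,0],-1],[[-0.7,0,0],[0,0,0],-1]]'
python3 - <<'E'
from h import *
st();plan([.3769,-.2015,.165],-13.5)
rod("top",(230,195,300,216),.195)
E
```

```text
t: 11.48
eef_pos: [0.4661, 0.0827, 0.1715]
orientation: [-0.051, 1.563, 0.049]
wrist_force: [0.2, -0.6, -1.6]
width: 0.0229
t11.48 p [0.4661 0.0827 0.1715] q [ 0.4238  0.3148 -0.836   1.9775  0.2883  0.9625 -0.4899] F [ 0.1952 -0.5574 -1.6461] w0.0229 tool x [ 0.0072 -0.001  -1.    ] z yaw 3.6381684057575803
shift [ 0.0306 -1.39   -0.5354] turn [-0.4048  0.0017  0.0018] deg 72.8631585288958
top [274 199  15   6  70] mean [ 0.4754 -0.0544  0.195 ] yaw 89.31579033424991 ends [ 0.4751 -0.0798  0.195 ] [ 0.4756 -0.0306  0.195 ] L 0.049151383148777844
```

```bash
python3 -m handwheel '[[[0,-0.7,-0.27],[-0.2,0,0],-1],[[0,-0.7,-0.27],[-0.2,0,0],-1],[[0,-0.7,-0.27],[-0.2,0,0],-1],[[0,-0.7,-0.27],[-0.2,0,0],-1],[[0,-0.7,-0.27],[-0.2,0,0],-1],[[0,-0.7,-0.27],[-0.2,0,0],-1],[[0,-0.7,-0.27],[-0.2,0,0],-1]]'
python3 -c "
from h import *
st();plan([.3769,-.2015,.165],-13.5)"
```

```text
t: 12.12
eef_pos: [0.4181, -0.0617, 0.1676]
orientation: [-0.543, 1.503, 0.544]
wrist_force: [-0.0, 0.6, -0.6]
width: 0.0229
t12.12 p [ 0.4181 -0.0617  0.1676] q [ 0.8685  0.2493 -0.9429  2.079   0.2515  0.9306  0.4821] F [-0.0434  0.5676 -0.616 ] w0.0229 tool x [-0.0011  0.0001 -1.    ] z yaw 39.76693002954283
shift [ 0.013  -0.4056 -0.6052] turn [-0.2041 -0.0002 -0.0003] deg 36.73313528421123
```

```bash
python3 -m handwheel '[[[0,-0.405,-0.605],[-0.204,0,0],-1],[[0,-0.405,-0.605],[-0.204,0,0],-1],[[0,-0.405,-0.605],[-0.204,0,0],-1],[[0,-0.405,-0.605],[-0.204,0,0],-1],[[0,-0.405,-0.605],[-0.204,0,0],-1],[[0,-0.405,-0.605],[-0.204,0,0],-1],[[0.15,-0.405,-0.605],[-0.204,0,0],-1],[[0.3,-0.405,-0.605],[-0.204,0,0],-1],[[0.35,-0.405,-0.605],[-0.204,0,0],-1],[[0.35,-0.405,-0.605],[-0.204,0,0],-1]]'
python3 - <<'E'
from h import *
st();plan([.3769,-.2015,.026],-13.5)
ims=[]
for n,(x0,y0) in {"top":(285,155),"side":(265,130)}.items():
    im,d=manip.capture(n);cv2.imwrite(f"pics/{n}3.png",im);ims.append(cv2.resize(im[y0:y0+75,x0:x0+65],(390,450),interpolation=cv2.INTER_CUBIC))
cv2.imwrite("pics/c5.png",np.hstack(ims))
im=cv2.imread("pics/top3.png");rod("top",(300,180,345,230),manip.state()["eef_pos"][2]+.026,im=im)
E
```

```text
t: 12.95
eef_pos: [0.3765, -0.1985, 0.0965]
orientation: [-1.029, 1.312, 1.036]
wrist_force: [-0.6, 0.0, -1.6]
width: 0.0231
t12.95 p [ 0.3765 -0.1985  0.0965] q [ 1.1486  0.3959 -0.9234  2.1442  0.4379  0.8037  1.2821] F [-0.5735  0.0425 -1.5988] w0.0231 tool x [-0.0028  0.0033 -1.    ] z yaw 76.38155077093008
shift [ 0.3526 -0.0067 -0.0152] turn [-0.0007  0.0008 -0.0011] deg 0.2741928973428376
top [323 187   9  23 117] mean [ 0.4939 -0.2276  0.1252] yaw 166.11935411849313 ends [ 0.5363 -0.2381  0.1252] [ 0.4551 -0.2181  0.1252] L 0.08365101280313803
```

View pics/c5.png

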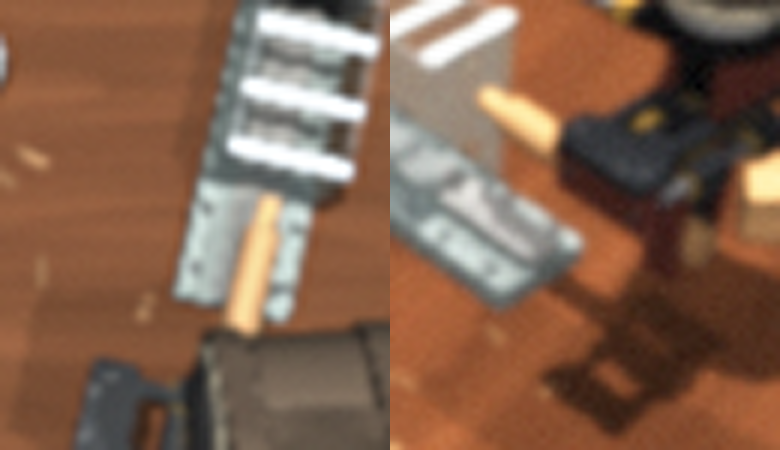

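The blank hovers over the open groove: in the top half the tip is at (268,200), short of the first bar; in the side half it is at (485,92). Measured axis at the mouth is y = -0.2235, against -0.2258 for the groove, so I shift 3 mm and lower.

```bash
python3 -m handwheel '[[[0.1,-0.007,-0.015],[0,0,0],-1],[[0.2,-0.007,-0.015],[0,0,0],-1],[[0.27,-0.007,-0.015],[0,0,0],-1],[[0.29,-0.007,-0.015],[0,0,0],-1],[[0.29,-0.007,-0.015],[0,0,0],-1],[[0.29,-0.007,-0.015],[0,0,0],-1]]'
python3 -c "
from h import *
st();plan([.3769,-.2015,.024],-13.5)"
```

```text
t: 13.55
eef_pos: [0.3799, -0.2035, 0.0421]
orientation: [-1.035, 1.311, 1.03]
wrist_force: [0.3, -0.9, -0.8]
width: 0.0231
t13.55 p [ 0.3799 -0.2035  0.0421] q [ 1.0575  0.4889 -0.8259  2.1825  0.5721  0.6929  1.1686] F [ 0.3187 -0.9108 -0.8225] w0.0231 tool x [ 0.003  -0.0015 -1.    ] z yaw 76.40459480637892
shift [0.0906 0.0171 0.0065] turn [-0.0005 -0.0003  0.001 ] deg 0.21569691027722637
```

```bash
python3 -m handwheel '[[[0.03,0.01,0.0065],[0,0,0.001],-1],[[0.05,0.01,0.0065],[0,0,0.001],-1],[[0.065,0.01,0.0065],[0,0,0.001],-1],[[0.075,0.01,0.0065],[0,0,0.001],-1],[[0.085,0.01,0.0065],[0,0,0.001],-1],[[0.085,0.01,0.0065],[0,0,0.001],-1],[[0.085,0.01,0.0065],[0,0,0.001],-1]]' 45
python3 - <<'E'
from h import *
st();plan([.3769,-.2015,.024],-13.5);print(manip.state()["moment"])
rod("top",(300,185,345,230),.048)
E
```

```text
t: 14.13
eef_pos: [0.3773, -0.2016, 0.0239]
orientation: [-1.032, 1.313, 1.034]
wrist_force: [-0.2, -0.3, -0.4]
width: 0.0232
t14.13 p [ 0.3773 -0.2016  0.0239] q [ 1.0255  0.5179 -0.7923  2.1974  0.6134  0.6596  1.1286] F [-0.1751 -0.3353 -0.4445] w0.0232 tool x [-0.0015  0.0002 -1.    ] z yaw 76.40059477555425
shift [-0.0005  0.0023  0.0002] turn [-0.0006 -0.0001 -0.0005] deg 0.13046310948036444
[ 0.0944 -0.0831  0.009 ]
top [321 190   9  24 122] mean [ 0.4917 -0.231   0.048 ] yaw 165.01281025858722 ends [ 0.5366 -0.243   0.048 ] [ 0.4466 -0.2189  0.048 ] L 0.0932199667018658
```

```bash
python3 -m handwheel '[[[0.005,0,0],[0,0,0],-1],[[0.01,0,0],[0,0,0],-1],[[0.01,0,0],[0,0,0],-1],[[0.01,0,0],[0,0,0],-1]]' 45
python3 - <<'E'
from h import *
st();print(manip.state()["moment"])
T,_=manip.capture("top");S,_=manip.capture("side");cv2.imwrite("pics/top4.png",T);cv2.imwrite("pics/side4.png",S)
rod("top",(300,185,345,230),.048,im=T)
rod("side",(255,110,345,215),.048,im=S)
hs=cv2.cvtColor(T,cv2.COLOR_BGR2HSV)
for r in(192,196,200,204): print(r,[tuple(int(k) for k in hs[r,x]) for x in range(316,338)])
E
```

```text
t: 14.52
eef_pos: [0.3774, -0.2017, 0.022]
orientation: [-1.032, 1.313, 1.033]
wrist_force: [-0.4, -0.2, 1.0]
width: 0.0235
t14.52 p [ 0.3774 -0.2017  0.022 ] q [ 1.0221  0.521  -0.7883  2.1986  0.6185  0.6555  1.124 ] F [-0.355  -0.222   0.9902] w0.0235 tool x [-0.0012 -0.0001 -1.    ] z yaw 76.3961617064103
[ 0.0414 -0.0875  0.0471]
top [321 190   9  24 123] mean [ 0.4921 -0.2311  0.048 ] yaw 164.87848874486005 ends [ 0.5376 -0.2434  0.048 ] [ 0.4466 -0.2188  0.048 ] L 0.09424589504315306
side [279 159  14  11  75] mean [ 0.5058 -0.2369  0.048 ] yaw 160.80032937243573 ends [ 0.5405 -0.249   0.048 ] [ 0.4756 -0.2264  0.048 ] L 0.06867521801646936
192 [(15, 30, 134), (81, 17, 194), (79, 18, 227), (83, 14, 224), (81, 15, 224), (78, 15, 224), (73, 11, 208), (60, 7, 191), (40, 4, 178), (16, 50, 184), (18, 96, 233), (22, 91, 251), (21, 92, 247), (15, 71, 222), (22, 15, 183), (76, 14, 201), (81, 16, 210), (83, 16, 189), (84, 14, 181), (75, 11, 188), (14, 33, 168), (10, 117, 151)]
196 [(78, 16, 190), (77, 18, 227), (83, 15, 226), (80, 14, 225), (78, 15, 224), (78, 15, 208), (55, 8, 183), (
[... 206 characters left out ...]
 139), (11, 150, 139)]
200 [(81, 18, 203), (82, 15, 184), (78, 15, 202), (77, 16, 221), (81, 16, 208), (72, 7, 181), (14, 50, 174), (14, 106, 214), (18, 102, 243), (21, 90, 250), (20, 92, 249), (17, 105, 237), (15, 80, 198), (41, 11, 188), (80, 17, 220), (79, 16, 225), (79, 16, 226), (76, 17, 222), (25, 16, 177), (11, 97, 142), (11, 151, 137), (11, 145, 139)]
204 [(75, 16, 159), (76, 15, 183), (81, 17, 207), (81, 16, 204), (73, 10, 175), (15, 53, 169), (14, 106, 212), (18, 103, 242), (21, 90, 250), (20, 94, 248), (17, 106, 235), (15, 78, 199), (39, 9, 192), (81, 17, 216), (78, 16, 209), (80, 15, 200), (83, 15, 199), (36, 8, 164), (10, 90, 136), (11, 150, 139), (11, 149, 142), (11, 142, 144)]
```

The rod is centred on the groove strip (row 200: rod 325.1, strip about 325) and contact is just starting. I raise 1.5 mm and slide in, stopping halfway to check the force.

```bash
python3 -c "
from h import *
plan([.4605,-.2216,.0238],-13.5)"
python3 -m handwheel '[[[-0.008,0,0],[0,0,0],-1],[[-0.008,-0.05,0],[0,0,0],-1],[[-0.008,-0.1,0],[0,0,0],-1],[[-0.008,-0.15,0],[0,0,0],-1],[[-0.008,-0.2,0],[0,0,0],-1],[[-0.008,-0.2,0],[0,0,0],-1]]'
python3 -c "
from h import *
st();plan([.4605,-.2216,.0238],-13.5);print(manip.state()['moment'])"
```

```text
shift [-0.0093 -0.4271  0.0013] turn [-0.0006 -0.0001 -0.0003] deg 0.12685361948795643
t: 15.12
eef_pos: [0.4192, -0.2118, 0.0237]
orientation: [-1.033, 1.311, 1.031]
wrist_force: [0.8, -1.7, 1.2]
width: 0.0227
t15.12 p [ 0.4192 -0.2118  0.0237] q [ 0.9816  0.5689 -0.7773  2.1048  0.6201  0.7073  1.1258] F [ 0.7656 -1.6719  1.1586] w0.0227 tool x [ 0.0012 -0.0001 -1.    ] z yaw 76.37714055260952
shift [-0.0001 -0.2123  0.0012] turn [-0.0007  0.      0.0004] deg 0.14122152161622895
[-0.4102 -0.4468 -0.1151]
```

```bash
python3 -m handwheel '[[[0,-0.05,0.001],[0,0,0],-1],[[0,-0.1,0.001],[0,0,0],-1],[[0,-0.15,0.001],[0,0,0],-1],[[0,-0.19,0.001],[0,0,0],-1],[[0,-0.21,0.001],[0,0,0],-1],[[0,-0.21,0.001],[0,0,0],-1],[[0,-0.21,0.001],[0,0,0],-1]]'
python3 - <<'E'
from h import *
st();print(manip.state()['moment'])
rod("top",(300,160,345,230),.048)
E
```

```text
t: 15.7
eef_pos: [0.4528, -0.2209, 0.0229]
orientation: [-1.028, 1.321, 1.038]
wrist_force: [-15.5, 1.5, 13.9]
width: 0.0232
t15.70 p [ 0.4528 -0.2209  0.0229] q [ 0.9418  0.6166 -0.7637  2.0173  0.6216  0.7642  1.1295] F [-15.4698   1.5158  13.8779] w0.0232 tool x [-0.0104 -0.0006 -0.9999] z yaw 76.34490378869425
[ 0.1108  2.7158 -0.0596]
top [328 175   6   4  20] mean [ 0.5889 -0.2546  0.048 ] yaw -94.20811629470823 ends [ 0.5897 -0.2441  0.048 ] [ 0.5883 -0.2636  0.048 ] L 0.019480533372857513
```

A 15 N resistance has stopped the hand about 8 mm short. I back off 5 mm and look with the last picture.

```bash
python3 -m handwheel '[[[0,0.06,0],[0,0,0],-1],[[0,0.06,0],[0,0,0],-1],[[0,0.06,0],[0,0,0],-1]]'
python3 - <<'E'
from h import *
st();print(manip.state()['moment'])
ims=[]
for n,(x0,y0,w,h_) in {"top":(300,135,55,85),"side":(250,120,85,85)}.items():
    im,d=manip.capture(n);np.save(n+"5.npy",d);cv2.imwrite(f"pics/{n}5.png",im);ims.append(cv2.resize(im[y0:y0+h_,x0:x0+w],(int(w*5.6),int(h_*5.6)),interpolation=cv2.INTER_CUBIC))
cv2.imwrite("pics/c6.png",np.hstack(ims));print(ims[0].shape)
E
```

```text
t: 16.0
eef_pos: [0.4445, -0.2186, 0.0234]
orientation: [-1.031, 1.316, 1.034]
wrist_force: [-4.7, -2.0, 3.4]
width: 0.0231
t16.00 p [ 0.4445 -0.2186  0.0234] q [ 0.9535  0.6025 -0.7676  2.0423  0.6222  0.7449  1.1278] F [-4.6995 -1.9504  3.3612] w0.0231 tool x [-0.0034 -0.0008 -1.    ] z yaw 76.35215206896245
[-0.5353  0.7819 -0.0566]
(475, 308, 3)
```

View pics/c6.png

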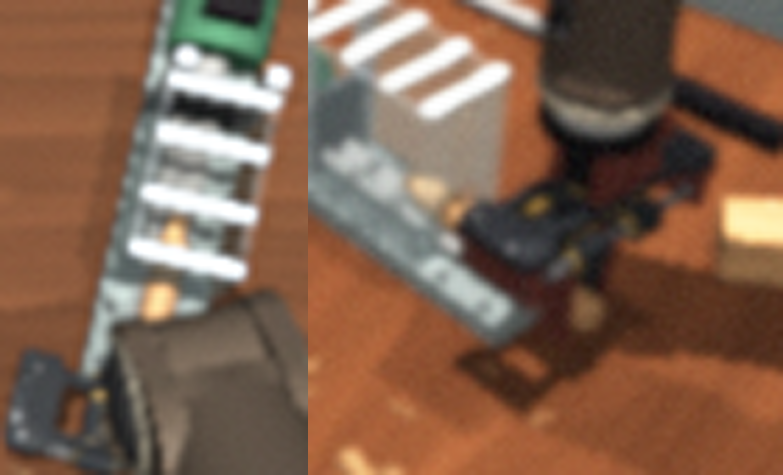

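The crop shows the rod through the guard: in the top half its tenon end is at (177,225), past the first bar, and in the side half the rod runs from (415,185) to its plain end at (588,310). I check the rod's height along its length by intersecting side rays with the vertical groove plane.

```bash
python3 - <<'E'
from h import *
g=np.radians(-13.5);U=np.array([np.cos(g),np.sin(g),0]);N=np.array([-np.sin(g),np.cos(g),0]);M=np.array([.478,-.2258,0])
def plane(n,uv):
    a=ray(n,uv,0.);b=ray(n,uv,.2);t=((M-a)@N)/((b-a)@N);p=a+(b-a)*t[:,None];return np.c_[(p-M)@U,p[:,2]]*1000
S=cv2.imread("pics/side5.png");hs=cv2.cvtColor(S,cv2.COLOR_BGR2HSV).astype(int)
m=(hs[...,0]>8)&(hs[...,0]<28)&(hs[...,1]>25)&(hs[...,2]>160)
for c in range(264,283):
    r=[y for y in range(145,172) if m[y,c]]
    if r: print(c,r[0],r[-1],plane("side",[(c,r[0]-.5),(c,r[-1]+.5)]).round(1).tolist())
print("plain end",plane("side",[(300,175)]),ray("side",[(300,175)],.045))
T=cv2.imread("pics/top5.png");ht=cv2.cvtColor(T,cv2.COLOR_BGR2HSV).astype(int)
mt=(ht[...,0]>8)&(ht[...,0]<28)&(ht[...,1]>25)&(ht[...,1]<130)&(ht[...,2]>150)
for r in range(165,192):
    c=[x for x in range(320,342) if mt[r,x]]
    if c:
        p=ray("top",[(np.mean(c),r)],.05)[0];print(r,c[0],c[-1],"along",((p-M)@U*1000).round(1),"lat",((p-M)@N*1000).round(1))
E
```

```text
267 151 153 [[125.9, 57.2], [124.9, 42.8]]
268 151 154 [[120.5, 60.5], [119.1, 41.4]]
269 151 155 [[115.1, 63.8], [113.3, 39.9]]
270 151 156 [[109.7, 67.0], [107.5, 38.5]]
271 151 156 [[104.4, 70.2], [102.1, 41.9]]
272 151 156 [[99.1, 73.5], [96.8, 45.2]]
273 151 156 [[93.9, 76.6], [91.5, 48.6]]
274 152 155 [[88.3, 75.2], [86.7, 56.6]]
275 153 159 [[82.7, 73.8], [79.7, 41.0]]
276 156 158 [[76.3, 63.1], [75.0, 49.0]]
277 156 157 [[71.1, 66.3], [70.2, 57.0]]
278 156 156 [[66.0, 69.5], [65.6, 64.8]]
plain end [[-50.6288  50.2924]] [[ 0.4312 -0.2194  0.045 ]]
173 332 332 along 129.1 lat -3.5
174 331 331 along 124.4 lat -0.6
175 329 332 along 120.1 lat 0.4
176 328 333 along 116.2 lat -0.4
177 328 333 along 112.4 lat -1.3
178 329 333 along 109.1 lat -4.0
185 328 328 along 79.6 lat 1.3
186 325 330 along 75.4 lat 2.3
187 325 331 along 72.0 lat -0.4
188 325 331 along 68.2 lat -1.3
189 325 331 along 64.4 lat -2.1
190 324 331 along 60.2 lat -1.1
191 325 329 along 56.0 lat -0.1
```

The tip is at about x = 127 and the plain end at about -50, so the rod has not slipped in the grip. It is well supported (centre at x ≈ 40), so I release here and push the end instead, watching the force.

```bash
python3 -m handwheel '[[[0,0,0],[0,0,0],0.1],[[0,0,0],[0,0,0],0.1],[[0,0,0],[0,0,0],0.1],[[0,0,0],[0,0,0],0.1],[[-0.1,0,0],[0,0,0],0.1],[[-0.25,0,0],[0,0,0],0.1],[[-0.35,0.1,0],[0,0,0],0.1],[[-0.35,0.3,0],[0,0,0],-1],[[-0.35,0.3,0],[0,0,0],-1],[[-0.35,0.3,0],[0,0,0],-1]]'
python3 - <<'E'
from h import *
st()
g=np.radians(-13.5);U=np.array([np.cos(g),np.sin(g),0]);N=np.array([-np.sin(g),np.cos(g),0]);M=np.array([.478,-.2258,0])
T,_=manip.capture("top");cv2.imwrite("pics/top6.png",T);S,_=manip.capture("side");cv2.imwrite("pics/side6.png",S)
ht=cv2.cvtColor(T,cv2.COLOR_BGR2HSV).astype(int)
mt=(ht[...,0]>8)&(ht[...,0]<28)&(ht[...,1]>25)&(ht[...,1]<130)&(ht[...,2]>150)
for r in range(165,218):
    c=[x for x in range(312,342) if mt[r,x]]
    if len(c)>2:
        p=ray("top",[(np.mean(c),r)],.05)[0];print(r,c[0],c[-1],"al",((p-M)@U*1000).round(1),"lat",((p-M)@N*1000).round(1),end="; ")
plan(M-.084*U+[0,0,.043],-13.5)
E
```

```text
t: 16.93
eef_pos: [0.3854, -0.204, 0.0936]
orientation: [-1.032, 1.315, 1.033]
wrist_force: [0.5, -0.2, 0.0]
width: 0.0313
t16.93 p [ 0.3854 -0.204   0.0936] q [ 1.1287  0.4144 -0.9079  2.1264  0.4577  0.8074  1.268 ] F [ 0.5403 -0.1511  0.0369] w0.0313 tool x [-0.0026 -0.0013 -1.    ] z yaw 76.36474267550733
175 329 332 al 120.1 lat 0.4; 176 328 332 al 115.8 lat 1.4; 177 328 333 al 112.4 lat -1.3; 178 329 333 al 109.1 lat -4.0; 186 325 330 al 75.4 lat 2.3; 187 325 331 al 72.0 lat -0.4; 188 325 331 al 68.2 lat -1.3; 189 324 331 al 64.0 lat -0.2; 190 324 330 al 59.7 lat 0.8; 191 324 337 al 57.1 lat -4.7; 192 324 337 al 54.1 lat -8.8; 193 324 330 al 48.4 lat -1.8; 194 323 329 al 43.7 lat 1.1; 195 323 329 al 39.9 lat 0.3; 196 323 329 al 36.1 lat -0.6; 197 323 335 al 33.4 lat -5.6; 198 322 329 al 28.1 lat -0.4; 199 322 328 al 23.9 lat 0.6; 200 322 328 al 20.1 lat -0.2; 201 322 334 al 17.4 lat -5.2; 202 322 328 al 12.6 lat -1.9; 203 321 327 al 7.9 lat 1.0; 204 321 327 al 4.2 lat 0.1; 205 321 327 al 0.4 lat -0.7; 206 322 333 al -1.8 lat -7.9; shift [ 0.2539 -0.043   0.0005] turn [-0.0007 -0.0001 -0.    ] deg 0.12626600104346308
```

The rod lies on the groove axis (lateral about 0 along its length). Fingers shut, I lower to z = 0.043 behind the end.

```bash
python3 -m handwheel '[[[0,0,0],[0,0,0],-1],[[0.1,0,0],[0,0,0],-1],[[0.18,0,0],[0,0,0],-1],[[0.23,0,0],[0,0,0],-1],[[0.25,0,0],[0,0,0],-1],[[0.25,0,0],[0,0,0],-1],[[0.25,0,0],[0,0,0],-1]]'
python3 - <<'E'
from h import *
st()
g=np.radians(-13.5);U=np.array([np.cos(g),np.sin(g),0]);M=np.array([.478,-.2258,0])
print("along",(manip.state()["eef_pos"]-M)@U);plan(M-.065*U+[0,0,.043],-13.5)
E
```

```text
t: 17.62
eef_pos: [0.3877, -0.2036, 0.0437]
orientation: [-1.032, 1.313, 1.034]
wrist_force: [-0.6, 0.2, -0.4]
width: 0.0004
t17.62 p [ 0.3877 -0.2036  0.0437] q [ 1.0464  0.4981 -0.8254  2.1623  0.5681  0.7103  1.1686] F [-0.637   0.2439 -0.4214] w0.0004 tool x [-0.0012  0.0006 -1.    ] z yaw 76.4324333383623
along -0.0930251709528258
shift [ 0.0032 -0.1401 -0.0025] turn [-0.0004  0.0001 -0.0004] deg 0.10100653604357511
```

```bash
python3 -m handwheel '[[[0,-0.04,-0.001],[0,0,0],-1],[[0,-0.08,-0.002],[0,0,0],-1],[[0,-0.11,-0.0025],[0,0,0],-1],[[0,-0.14,-0.0025],[0,0,0],-1],[[0,-0.17,-0.0025],[0,0,0],-1],[[0,-0.2,-0.0025],[0,0,0],-1],[[0,-0.23,-0.0025],[0,0,0],-1],[[0,-0.26,-0.0025],[0,0,0],-1],[[0,-0.26,-0.0025],[0,0,0],-1],[[0,-0.26,-0.0025],[0,0,0],-1]]' 20
cat >> h.py <<'E'
g=np.radians(-13.5);U=np.array([np.cos(g),np.sin(g),0]);N=np.array([-np.sin(g),np.cos(g),0]);M=np.array([.478,-.2258,0])
def look(z=.05):
    p=manip.state()["eef_pos"]-M;print("hand along",p@U,"lat",p@N,"z",p[2],"F",manip.state()["wrist_force"])
    T,_=manip.capture("top");cv2.imwrite("pics/topL.png",T)
    ht=cv2.cvtColor(T,cv2.COLOR_BGR2HSV).astype(int)
    mt=(ht[...,0]>8)&(ht[...,0]<28)&(ht[...,1]>25)&(ht[...,1]<130)&(ht[...,2]>130)
    for r in range(150,218):
        c=[x for x in range(int(330-(r-180)*.24)-6,int(330-(r-180)*.24)+7) if mt[r,x]]
        if len(c)>1:
            p=ray("top",[(np.mean(c),r)],z)[0];print(r,c[0],c[-1],"al",((p-M)@U*1000).round(1),"lat",((p-M)@N*1000).round(1),end="; ")
    print()
E
python3 - <<'E'
from h import *
look()
E
```

```text
t: 18.45
eef_pos: [0.4383, -0.2166, 0.0435]
orientation: [-1.032, 1.312, 1.033]
wrist_force: [0.1, 0.1, -0.3]
width: 0.0006
hand along -0.040767964871217165 lat -0.000331218816960208 z 0.043483835221078126 F [ 0.1326  0.0949 -0.3069]
166 331 333 al 156.0 lat 2.4; 167 331 334 al 152.6 lat -0.3; 168 331 334 al 148.7 lat -1.1; 172 329 331 al 131.1 lat 4.8; 173 329 333 al 128.2 lat 0.2; 174 329 332 al 123.9 lat 1.3; 175 327 333 al 119.6 lat 2.3; 176 327 333 al 115.8 lat 1.4; 177 327 333 al 112.0 lat 0.6; 178 329 333 al 109.1 lat -4.0; 185 326 329 al 79.2 lat 3.1; 186 325 330 al 75.4 lat 2.3; 187 325 331 al 72.0 lat -0.4; 188 325 331 al 68.2 lat -1.3; 189 324 331 al 64.0 lat -0.2; 190 324 330 al 59.7 lat 0.8; 191 324 330 al 56.0 lat -0.1; 192 324 330 al 52.2 lat -0.9; 193 326 328 al 48.4 lat -1.8;
```

No resistance: the tip is at about x = 157 with the hand at -41, so the finger's front is about 18 mm ahead of its centre, which explains the earlier block at the mouth. I push on 30 mm slowly.

```bash
python3 -m handwheel '[[[0,-0.02,0],[0,0,0],-1],[[0,-0.04,0],[0,0,0],-1],[[0,-0.06,0],[0,0,0],-1],[[0,-0.08,0],[0,0,0],-1],[[0,-0.1,0],[0,0,0],-1],[[0,-0.12,0],[0,0,0],-1],[[0,-0.135,0],[0,0,0],-1],[[0,-0.15,0],[0,0,0],-1],[[0,-0.15,0],[0,0,0],-1],[[0,-0.15,0],[0,0,0],-1]]'
python3 - <<'E'
from h import *
look();im=cv2.imread("pics/topL.png");hs=cv2.cvtColor(im,cv2.COLOR_BGR2HSV)
for r in range(152,166): print(r,[tuple(int(k) for k in hs[r,x]) for x in range(332,339)])
E
```

```text
t: 19.33
eef_pos: [0.4672, -0.2237, 0.0435]
orientation: [-1.032, 1.313, 1.033]
wrist_force: [0.3, 0.3, -0.0]
width: 0.0005
hand along -0.011024970500701956 lat -0.0004751558325746564 z 0.04348630032054184 F [ 0.3489  0.2797 -0.0363]
161 332 333 al 175.7 lat 4.8; 162 331 335 al 172.3 lat 2.1; 163 332 335 al 168.9 lat -0.6; 164 331 334 al 164.1 lat 2.3; 165 330 335 al 160.3 lat 1.4; 166 329 336 al 156.4 lat 0.6; 167 329 336 al 152.6 lat -0.3; 168 330 335 al 148.7 lat -1.1; 169 334 335 al 146.7 lat -9.5; 172 329 331 al 131.1 lat 4.8; 173 329 334 al 128.6 lat -1.6; 174 329 332 al 123.9 lat 1.3; 175 327 333 al 119.6 lat 2.3; 176 327 333 al 115.8 lat 1.4; 177 327 333 al 112.0 lat 0.6; 178 329 333 al 109.1 lat -4.0; 192 325 326 al 50.8 lat 4.7; 
152 [(120, 5, 50), (90, 10, 79), (90, 8, 97), (102, 12, 106), (102, 11, 119), (103, 12, 153), (99, 13, 191)]
153 [(90, 17, 30), (120, 7, 36), (90, 6, 41), (105, 12, 43), (90, 5, 47), (105, 7, 75), (105, 11, 97)]
154 [(75, 16, 31), (90, 9, 30), (100, 26, 30), (105, 17, 30), (105, 18, 28), (105, 14, 36), (110, 18, 43)]
155 [(30, 7, 72), (50, 14, 54),
[... 445 characters left out ...]
 6, 254), (100, 6, 253), (101, 8, 250)]
160 [(102, 5, 241), (105, 6, 252), (96, 5, 255), (90, 4, 255), (100, 3, 255), (90, 2, 255), (90, 1, 255)]
161 [(15, 38, 207), (18, 35, 234), (14, 16, 240), (10, 3, 232), (101, 9, 237), (103, 7, 249), (102, 5, 255)]
162 [(15, 81, 195), (15, 102, 231), (16, 92, 230), (14, 62, 200), (30, 8, 183), (90, 10, 213), (95, 7, 229)]
163 [(14, 94, 158), (15, 115, 189), (15, 112, 187), (15, 70, 161), (30, 12, 153), (77, 13, 178), (80, 16, 193)]
164 [(15, 107, 162), (16, 115, 175), (15, 110, 160), (15, 63, 129), (40, 6, 126), (81, 16, 162), (80, 17, 183)]
165 [(16, 111, 233), (17, 108, 237), (15, 114, 210), (15, 95, 153), (15, 35, 118), (81, 14, 128), (80, 16, 142)]
```

The tip should be near x = 187. I creep on.

```bash
python3 -m handwheel '[[[0,-0.01,0],[0,0,0],-1],[[0,-0.02,0],[0,0,0],-1],[[0,-0.03,0],[0,0,0],-1],[[0,-0.04,0],[0,0,0],-1],[[0,-0.04,0],[0,0,0],-1]]'
python3 -m handwheel '[[[0,-0.005,0],[0,0,0],-1],[[0,-0.01,0],[0,0,0],-1],[[0,-0.01,0],[0,0,0],-1]]'
python3 - <<'E'
from h import *
look();im=cv2.imread("pics/topL.png");hs=cv2.cvtColor(im,cv2.COLOR_BGR2HSV)
for r in range(153,158): print(r,[tuple(int(k) for k in hs[r,x]) for x in range(330,341)])
E
```

```text
t: 19.8
eef_pos: [0.475, -0.2256, 0.0435]
orientation: [-1.032, 1.313, 1.033]
wrist_force: [-0.3, -0.4, -0.1]
width: 0.0004
t: 20.05
eef_pos: [0.4767, -0.226, 0.0434]
orientation: [-1.032, 1.313, 1.033]
wrist_force: [-0.4, -0.1, -0.2]
width: 0.0007
hand along -0.0012456517661846634 lat -0.0005387513707411008 z 0.04342021212167052 F [-0.404  -0.1154 -0.2198]
157 334 336 al 193.4 lat -1.2; 161 332 333 al 175.7 lat 4.8; 162 331 335 al 172.3 lat 2.1; 163 332 336 al 169.3 lat -2.5; 164 331 335 al 164.6 lat 0.4; 165 330 335 al 160.3 lat 1.4; 166 330 336 al 156.9 lat -1.3; 167 329 336 al 152.6 lat -0.3; 168 330 335 al 148.7 lat -1.1; 169 334 335 al 146.7 lat -9.5; 172 329 331 al 131.1 lat 4.8; 173 329 333 al 128.2 lat 0.2; 174 329 332 al 123.9 lat 1.3; 175 327 333 al 119.6 lat 2.3; 176 327 333 al 115.8 lat 1.4; 177 327 333 al 112.0 lat 0.6; 178 328 333 al 108.6 lat -2.1; 179 328 333 al 104.8 lat -3.0; 180 332 333 al 102.8 lat -11.3; 
153 [(108, 14, 90), (105, 11, 48), (120, 9, 27), (110, 21, 37), (120, 12, 43), (100, 18, 42), (105, 10, 49), (100, 10, 75), (102, 13, 95), (100, 14, 107), (100, 13, 114)]
154 [(108, 18, 72), (105, 12, 41), (90, 16, 31), (100, 26, 30), (120, 18, 28), (98, 33, 31), (98, 32, 32), (105, 15, 34), (110, 17, 44), (105, 12, 43), (90, 6, 44)]
155 [(80, 9, 84), (60, 6, 80), (30, 7, 73), (45, 10, 53), (90, 7, 37), (120, 8, 32), (120, 24, 32), (90, 8, 34), (90, 9, 29), (75, 18, 28), (150, 9, 28)]
156 [(72, 8, 158), (38, 7, 156), (30, 6, 135), (21, 24, 108), (18, 52, 99), (18, 46, 94), (17, 26, 88), (40, 9, 82), (45, 8, 62), (105, 13, 38), (105, 18, 29)]
157 [(96, 5, 238), (90, 4, 230), (75, 3, 198), (16, 18, 185), (17, 43, 197), (17, 51, 194), (17, 38, 175), (20, 15, 153), (30, 6, 118), (60, 10, 74), (75, 12, 43)]
```

The tip now shows at rows 156–157 (x ≈ 196), with the dark stop face at row 155. I creep on at 1 mm per step.

```bash
python3 -m handwheel '[[[0,-0.005,0],[0,0,0],-1],[[0,-0.01,0],[0,0,0],-1],[[0,-0.01,0],[0,0,0],-1],[[0,-0.01,0],[0,0,0],-1]]'
python3 - <<'E'
from h import *
p=manip.state()["eef_pos"]-M;print(p@U);im=manip.capture("top")[0];hs=cv2.cvtColor(im,cv2.COLOR_BGR2HSV)
for r in range(154,158): print(r,[tuple(int(k) for k in hs[r,x]) for x in range(332,339)])
E
python3 -m handwheel '[[[0,-0.005,0],[0,0,0],-1],[[0,-0.01,0],[0,0,0],-1],[[0,-0.01,0],[0,0,0],-1],[[0,-0.01,0],[0,0,0],-1]]'
python3 - <<'E'
from h import *
p=manip.state()["eef_pos"]-M;print(p@U);im=manip.capture("top")[0];hs=cv2.cvtColor(im,cv2.COLOR_BGR2HSV)
for r in range(154,158): print(r,[tuple(int(k) for k in hs[r,x]) for x in range(332,339)])
E
```

```text
t: 20.43
eef_pos: [0.4787, -0.2266, 0.0435]
orientation: [-1.032, 1.313, 1.033]
wrist_force: [-0.1, -0.4, -0.2]
width: 0.0011
0.0009094040554387117
154 [(90, 8, 33), (90, 18, 28), (105, 31, 33), (90, 36, 28), (105, 32, 32), (110, 22, 35), (105, 12, 42)]
155 [(45, 7, 74), (90, 9, 55), (120, 6, 40), (90, 8, 33), (105, 18, 29), (100, 26, 30), (105, 15, 33)]
156 [(24, 9, 135), (15, 44, 117), (17, 86, 118), (17, 89, 115), (18, 62, 99), (19, 25, 81), (30, 4, 61)]
157 [(45, 3, 199), (14, 41, 201), (16, 73, 229), (17, 84, 231), (16, 70, 193), (19, 31, 154), (36, 11, 118)]
t: 20.82
eef_pos: [0.4805, -0.227, 0.0434]
orientation: [-1.032, 1.313, 1.033]
wrist_force: [-1.2, 0.7, 0.0]
width: 0.0006
0.0027155387369656803
154 [(75, 16, 32), (100, 26, 30), (120, 18, 28), (100, 27, 28), (102, 43, 30), (100, 21, 36), (110, 17, 44)]
155 [(30, 3, 73), (15, 33, 61), (16, 64, 60), (18, 58, 53), (20, 21, 36), (90, 8, 31), (100, 26, 30)]
156 [(20, 11, 136), (15, 64, 131), (16, 106, 149), (17, 106, 145), (15, 86, 115), (16, 39, 85), (30, 8, 62)]
157 [(40, 4, 198), (15, 45, 206), (17, 77, 238), (17, 91, 242), (16, 86, 204), (17, 41, 157), (30, 11, 119)]
```

```bash
for i in 1 2; do python3 -m handwheel '[[[0,-0.003,0],[0,0,0],-1],[[0,-0.006,0],[0,0,0],-1],[[0,-0.006,0],[0,0,0],-1],[[0,-0.006,0],[0,0,0],-1]]'
python3 - <<'E'
from h import *
p=manip.state()["eef_pos"]-M;print(p@U,manip.state()["wrist_force"]@U);im=manip.capture("top")[0];hs=cv2.cvtColor(im,cv2.COLOR_BGR2HSV)
for r in range(153,157): print(r,[tuple(int(k) for k in hs[r,x]) for x in range(332,339)])
E
done
```

```text
t: 21.2
eef_pos: [0.4817, -0.2273, 0.0435]
orientation: [-1.032, 1.313, 1.033]
wrist_force: [-0.2, 0.5, -0.7]
width: 0.0005
0.0039478803232338355 -0.2964386775525804
153 [(113, 33, 31), (120, 14, 37), (90, 20, 39), (100, 19, 40), (100, 16, 49), (105, 14, 75), (98, 11, 95)]
154 [(90, 25, 31), (110, 26, 30), (98, 36, 28), (110, 26, 30), (102, 44, 29), (110, 41, 37), (110, 19, 41)]
155 [(30, 7, 74), (14, 39, 72), (17, 81, 85), (16, 90, 88), (15, 85, 66), (15, 28, 36), (120, 16, 32)]
156 [(21, 13, 139), (15, 64, 148), (16, 97, 184), (17, 106, 192), (17, 99, 154), (16, 58, 96), (45, 8, 61)]
t: 21.58
eef_pos: [0.4827, -0.2275, 0.0434]
orientation: [-1.032, 1.313, 1.033]
wrist_force: [-1.1, 0.6, -0.2]
width: 0.0004
0.0049833181380786774 -1.166601396423823
153 [(100, 24, 32), (105, 29, 35), (90, 19, 41), (98, 26, 40), (90, 16, 48), (113, 14, 74), (96, 13, 96)]
154 [(105, 32, 32), (108, 43, 30), (90, 18, 28), (105, 34, 30), (108, 47, 27), (105, 44, 35), (105, 24, 42)]
155 [(20, 11, 72), (16, 78, 82), (16, 101, 106), (17, 106, 103), (16, 84, 76), (21, 41, 44), (90, 16, 32)]
156 [(19, 20, 137), (15, 95, 167), (16, 114, 217), (17, 110, 216), (17, 102, 167), (17, 68, 108), (15, 16, 64)]
```

```bash
for i in 1 2; do python3 -m handwheel '[[[0,-0.003,0],[0,0,0],-1],[[0,-0.006,0],[0,0,0],-1],[[0,-0.006,0],[0,0,0],-1],[[0,-0.006,0],[0,0,0],-1]]'
python3 - <<'E'
from h import *
p=manip.state()["eef_pos"]-M;print(p@U,manip.state()["wrist_force"]@U);im=manip.capture("top")[0];hs=cv2.cvtColor(im,cv2.COLOR_BGR2HSV)
for r in range(154,156): print(r,[tuple(int(k) for k in hs[r,x]) for x in range(332,339)])
E
done
```

```text
t: 21.97
eef_pos: [0.4841, -0.2278, 0.0435]
orientation: [-1.032, 1.313, 1.033]
wrist_force: [0.3, 0.6, 0.1]
width: 0.0005
0.00641855931603289 0.15522041305418274
154 [(90, 8, 32), (120, 17, 30), (20, 22, 35), (0, 15, 33), (105, 31, 33), (100, 41, 37), (105, 25, 41)]
155 [(24, 18, 72), (16, 86, 89), (16, 106, 120), (17, 106, 125), (17, 101, 98), (17, 71, 50), (100, 22, 35)]
t: 22.35
eef_pos: [0.4845, -0.2279, 0.0434]
orientation: [-1.032, 1.314, 1.034]
wrist_force: [-3.0, 1.2, 2.8]
width: 0.0003
0.006810110763382451 -3.222659353087963
154 [(90, 25, 31), (90, 9, 30), (8, 28, 37), (20, 21, 36), (120, 16, 31), (96, 36, 35), (113, 24, 43)]
155 [(15, 14, 73), (15, 87, 91), (16, 105, 122), (16, 102, 127), (16, 97, 97), (16, 63, 53), (100, 24, 32)]
```

Contact: force has jumped to 3.2 N, the hand advanced only 0.4 of 1.2 mm, and the picture is unchanged. One small confirming step of 0.8 mm.

```bash
python3 -m handwheel '[[[0,-0.002,0],[0,0,0],-1],[[0,-0.004,0],[0,0,0],-1],[[0,-0.004,0],[0,0,0],-1]]'
python3 -c "
from h import *
p=manip.state()['eef_pos']-M;print(p@U,manip.state()['wrist_force']@U)"
```

```text
t: 22.65
eef_pos: [0.4853, -0.2281, 0.0434]
orientation: [-1.032, 1.314, 1.034]
wrist_force: [-3.7, 1.1, 4.2]
width: 0.0006
0.007652084756509993 -3.855247498679908
```

```bash
python3 -m handwheel '[[[0,-0.003,0],[0,0,0],-1],[[0,-0.006,0],[0,0,0],-1],[[0,-0.006,0],[0,0,0],-1],[[0,-0.006,0],[0,0,0],-1]]'
python3 - <<'E'
from h import *
s=manip.state();p=s['eef_pos']-M;print(p@U,p[2],s['wrist_force']@U,s['wrist_force'],s['moment'],"toolx",R.from_rotvec(s["orientation"]).as_matrix()[:,0])
im=manip.capture("top")[0];hs=cv2.cvtColor(im,cv2.COLOR_BGR2HSV)
for r in range(153,156): print(r,[tuple(int(k) for k in hs[r,x]) for x in range(332,339)])
S=manip.capture("side")[0];cv2.imwrite("pics/sideF.png",S)
E
```

```text
t: 22.98
eef_pos: [0.4853, -0.2282, 0.0433]
orientation: [-1.03, 1.316, 1.035]
wrist_force: [-8.5, 2.2, 6.9]
width: 0.0008
0.007666624764988708 0.043301192778254546 -8.767688916061113 [-8.4836  2.2211  6.8908] [ 0.6579  1.7063 -0.0188] toolx [-0.0046  0.0002 -1.    ]
153 [(105, 33, 31), (98, 29, 35), (96, 33, 39), (110, 19, 40), (105, 31, 49), (105, 14, 72), (96, 13, 95)]
154 [(105, 31, 33), (0, 0, 31), (15, 59, 43), (15, 70, 51), (11, 47, 43), (100, 21, 37), (108, 32, 40)]
155 [(12, 17, 75), (16, 88, 93), (16, 105, 134), (17, 108, 144), (17, 104, 120), (14, 85, 69), (0, 8, 32)]
```

Now the hand is stopped dead (0.0 of 1.2 mm, force up to 8.8 N), so the tenon is on the stop. I back off straight, then lift clear.

```bash
python3 -m handwheel '[[[0,0.02,0],[0,0,0],-1],[[0,0.05,0],[0,0,0],-1],[[0,0.15,0],[0,0,0],-1],[[0,0.3,0],[0,0,0],-1],[[-0.2,0.45,0],[0,0,0],-1],[[-0.4,0.5,0],[0,0,0],-1],[[-0.6,0.5,0],[0,0,0],-1],[[-0.6,0.5,0],[0,0,0],-1],[[-0.6,0.5,0],[0,0,0],-1]]'
python3 - <<'E'
from h import *
look()
im=cv2.imread("pics/topL.png");hs=cv2.cvtColor(im,cv2.COLOR_BGR2HSV)
for r in range(153,156): print(r,[tuple(int(k) for k in hs[r,x]) for x in range(332,339)])
S=manip.capture("side")[0];cv2.imwrite("pics/sideG.png",S)
# unchanged-scene check vs first picture (before blank moves), excluding arm
for n,a,b in(("top",im,cv2.imread("pics/top0.png")),("side",S,cv2.imread("pics/side0.png"))):
    d=cv2.absdiff(cv2.GaussianBlur(a,(5,5),0),cv2.GaussianBlur(b,(5,5),0)).max(2)>45
    N_,l,s,c=cv2.connectedComponentsWithStats(d.astype(np.uint8));print(n,[(s[k,:5].tolist()) for k in range(1,N_) if s[k,4]>6])
E
```

```text
t: 23.83
eef_pos: [0.3915, -0.2064, 0.1661]
orientation: [-1.037, 1.313, 1.026]
wrist_force: [0.8, -1.0, 0.3]
width: 0.0007
hand along -0.08864990920291585 lat -0.001290167834819365 z 0.16610382891549436 F [ 0.8063 -0.9959  0.2768]
156 333 336 al 196.8 lat 1.6; 157 333 337 al 193.4 lat -1.2; 161 331 333 al 175.2 lat 6.7; 162 331 336 al 172.7 lat 0.2; 163 332 336 al 169.3 lat -2.5; 164 331 335 al 164.6 lat 0.4; 165 330 335 al 160.3 lat 1.4; 166 329 336 al 156.4 lat 0.6; 167 329 336 al 152.6 lat -0.3; 168 330 335 al 148.7 lat -1.1; 169 334 335 al 146.7 lat -9.5; 172 329 331 al 131.1 lat 4.8; 173 329 333 al 128.2 lat 0.2; 174 329 332 al 123.9 lat 1.3; 175 327 333 al 119.6 lat 2.3; 176 327 333 al 115.8 lat 1.4; 177 327 333 al 112.0 lat 0.6; 178 329 333 al 109.1 lat -4.0; 185 327 329 al 79.6 lat 1.3; 186 325 330 al 75.4 lat 2.3; 187 325 331 al 72.0 lat -0.4; 188 325 331 al 68.2 lat -1.3; 189 324 331 al 64.0 lat -0.2; 190 324 330 al 59.7 lat 0.8; 191 324 330 al 56.0 lat -0.1; 192 324 330 al 52.2 lat -0.9; 193 324 330 al 48.4 lat -1.8; 194 323 329 al 43.7 lat 1.1; 195 323 329 al 39.9 lat 0.
[... 931 characters left out ...]
, 285], [329, 323, 41, 24, 316], [293, 340, 37, 15, 218], [263, 342, 11, 31, 69], [285, 350, 15, 34, 191], [279, 355, 6, 29, 64], [325, 359, 11, 25, 61], [350, 362, 31, 22, 335], [275, 373, 4, 5, 12], [391, 374, 6, 10, 32]]
side [[423, 0, 7, 17, 96], [291, 0, 189, 158, 9630], [506, 33, 6, 5, 24], [449, 88, 63, 37, 406], [453, 122, 43, 10, 177], [478, 132, 19, 32, 134], [254, 142, 6, 4, 21], [257, 147, 4, 3, 12], [262, 147, 5, 3, 13], [262, 151, 6, 4, 20], [269, 152, 4, 3, 10], [270, 155, 20, 14, 127], [388, 156, 33, 45, 683], [288, 166, 99, 58, 1747], [471, 170, 5, 8, 16], [420, 185, 42, 12, 143], [418, 189, 41, 12, 103], [421, 210, 23, 8, 46], [178, 258, 27, 11, 179], [182, 267, 23, 7, 88]]
```

Plain end at x ≈ 20 and tip in the stop face rows, as specified. The difference map also has a patch near the offcut (354,222); I check whether that is just shadow.

```bash
python3 - <<'E'
from h import *
for f in("top0","top2","top5","topL"):
    im=cv2.imread(f"pics/{f}.png");hs=cv2.cvtColor(im,cv2.COLOR_BGR2HSV).astype(int)
    m=((hs[...,0]>13)&(hs[...,0]<28)).astype(np.uint8);m[:210]=0;m[250:]=0;m[:,:345]=0;m[:,385:]=0
    n,l,s,c=cv2.connectedComponentsWithStats(m);k=1+np.argmax(s[1:,4]);print(f,s[k],c[k],hs[230,350:378,2].tolist())
E
```

```text
top0 [354 221  19  20 239] [362.841  230.6904] [146, 146, 146, 134, 111, 119, 191, 243, 251, 249, 248, 248, 248, 247, 245, 245, 247, 249, 249, 233, 177, 141, 138, 142, 144, 143, 145, 143]
top2 [354 221  19  20 239] [362.7908 230.7197] [147, 148, 147, 135, 110, 119, 189, 243, 251, 249, 248, 248, 248, 247, 245, 245, 248, 250, 250, 234, 176, 142, 140, 143, 144, 146, 143, 144]
top5 [345 210  31  40 800] [356.9588 232.6925] [96, 97, 97, 97, 96, 98, 96, 94, 94, 92, 91, 90, 87, 84, 78, 67, 100, 188, 243, 235, 182, 145, 144, 144, 147, 146, 145, 147]
topL [345 210  28  40 783] [355.2542 229.6833] [104, 105, 101, 99, 93, 94, 122, 140, 141, 138, 137, 137, 168, 231, 246, 247, 247, 249, 250, 232, 178, 139, 141, 142, 142, 144, 143, 144]
```

The edges match at both columns (356 and 369–371), so it is only the arm's shadow and the offcut has not moved. The blank is at rest and the robot is clear, so I hand in.

```bash
python3 -c "
from h import *
st();print(manip.sign_off())"
```

```text
t23.93 p [ 0.3898 -0.2056  0.1632] q [ 1.2275  0.314  -0.9956  2.0455  0.3265  0.9476  1.3921] F [-0.9183 -0.4495 -0.7149] w0.0007 tool x [-0.0007 -0.0012 -1.    ] z yaw 76.33623236980966
the job is handed in; nothing more can be done
None
```

The blank is lying in the V-groove with its tenon against the end stop, and I handed the job in at 23.9 s with the robot touching nothing.

I drew the tenon blank from the rack, laid it in the wooden cradle and let go. I then took it by its plain end, laid it tenon first in the groove, slid it under the guard, released it, and pushed it home with closed fingertips.

**Last checks:**
- **Contact with the stop:** the final push stopped dead. The hand moved 0.0 of a commanded 1.2 mm and the force rose to about 9 N.
- **Position:** after the hand withdrew, the top view put the plain end at about x = 20 mm and the tip at about 200 mm in the groove frame. The blank lay within about 2 mm of the groove axis at most points.
- **Everything else:** comparing the pictures with the first ones, only the emptied rack bay and the groove had changed. The other differences were the arm and its shadow; one such patch lay on the offcut, and its edges had not moved.

**What disagreed:**
- **Blocked slide:** while sliding the gripped blank in, the hand met about 15 N and stopped 8 mm short. The fingers seem to reach about 18 mm ahead of their centre rather than the 10 mm I had assumed, which probably explains it. I backed off, released early and pushed the rest of the way.
- **Upward force:** both there and at the stop there was an upward force of similar size (14 N and 7 N) that I did not explain.

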